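# Unstack the portion tubs and fill the display bowl with candied fruit

## Robot

A 7-joint arm with a two-finger parallel gripper is mounted at the origin on the work surface. World frame = base frame: x ahead of the robot, y to its left, z up, the work surface at z = 0. Lengths are in mm, angles in rad, forces in N, time in s.
With the tool pointing down it reaches from about 425 to 925 mm from the base axis. Payload 6.8 kg.
Tool frame: the origin (TCP) lies midway between the tips of the shut fingers; the grasp point (between the pads) lies 19 mm behind it; z points along the fingers, y is the direction in which the jaws open and shut (so a half turn about z gives the same grasp; the last joint's range is limited). The gripper opens to 88 mm and grips with 3 to 60 N. Pads are 20 mm wide; open, the fingers measure 115 mm over their backs; the gripper's body (75 mm by 178 mm) begins 61 mm behind the grasp point.
Start: joints at [1.219, 0.477, 0.022, 1.555, -0.011, 1.109, -0.083], TCP at [162.948, -655.054, 222.664] pointing down, gripper open.
Joint ranges: [-2.96, 2.96], [-0.34, 2.1], [-1.41, 1.46], [0.24, 2.44], [-1.37, 4.51], [0.17, 1.92], [-2.96, 2.96]. Speed limits (rad/s): [2.39, 2.39, 3.14, 3.14, 3.14, 3.14, 3.14].

## Interface

Orientations are given as [roll, pitch, yaw] about the fixed x, y, z axes, in that order (R = Rz(yaw) Ry(pitch) Rx(roll)).
In Python, from rig import arm, eyes gives the robot as it stands. The module is installed in compiled form; this text tells all that it offers.
- The arm moves only by the tool step_arm, never from a script. Its arguments are lists of equal length, an entry for each row: "xyz": the shift along the tool's x, y, z in m, a list of three; "rot": the turn, a rotation vector about the tool's x, y, z in rad, a list of three. In form: {"xyz": [[dx, dy, dz], ...], "rot": [[ax, ay, az], ...]}. A call has 1 to 20 rows; each row shifts and turns the commanded pose from where the row before left it, along the tool's axes as they then stand; what a row does not reach is not made up. A row lasts 1/10 s, in which the tool goes at most 50 mm and 8.59 degrees, less where a joint would pass 70% of its speed; a pose out of reach is approached as far as the arm can. A call is refused whole if a number of a shift passes 0.05 or a number of a turn 0.15, either way. A call with a gripper value outside its range is refused whole. "hand" is the gripper command: -1 is shut, 1 is fully open, values between are in proportion, set as the call begins (left out, the last holds). The fingers move at their own pace and stop on an object; "newtons" is the grip in N (left out, the last holds). Time passes only in rows, so rows that do not move let the fingers close. It gives the time, the measured TCP pose, the force and the opening at its end, in the units of the state.
- arm.read_state(): the state, without advancing time (a new reading comes with each control period).
- eyes.camera(name): name is "scene" or "top" or "wrist"; returns a dict with "pixels" (480x640x3 uint8, red, green, blue), "vfov" (degrees; the focal length in pixels is half the picture's height over the tangent of half this angle, whatever the lens; pixels are square), "cx", "cy" (the principal point, pixels), "dist" ([k1, k2, p1, p2, k3] as OpenCV has them; the pictures are not rectified), "view" (4x4, takes a point from world to camera coordinates); the wrist camera has in their place "mount" (4x4, takes a point from camera to tool coordinates, whose origin is the TCP and whose axes are the flange's). Camera axes: x right, y up, looking along -z (the intrinsics and any distortion apply to the point x, -y, -z); pixel columns grow to the right and rows downward; lengths in mm; the calibration is good to about 2 mm. A picture is of the moment at which its call begins: read the wrist's pose just before it. There is no depth.
- arm.sign_off(): hands the job in, once; it reports no verdict.
The state is a dict: "time_s": time; "q": joint angles; "joint_vel": joint speeds; "tau": joint torques, N m; "position": TCP position; "eef_rot": TCP orientation; "contact_force": force on the tool from outside, world axes, zero at the start; "wrist_torque": the same for the moment, N m; "width": finger opening in mm.
Only numpy, scipy, OpenCV 4.12 (cv2) and the standard library are available. Lean on these libraries where they do the work, as an engineer would, in place of code of your own. Each camera call takes 0.05 s, during which the arm holds its last target.

## Task

The portion tubs have been left stacked one in another, in the blue display bowl and on the counter: lift them off one another and stand each upright on a paper round of its own on the wooden board. Once all the tubs are set out, pour all the candied-fruit cubes from the metal cup into the emptied bowl, and stand the empty cup back upright on its red mat. Leave the other things on the counter where they are and do not overturn the bowl.

Things in the scene. Friction and masses are not known exactly. Their poses are not given: they have to be found in the camera images.
- bowl: Loose blue ceramic bowl, 156 mm across the rim, 50 mm high, walls 5 mm, inner floor 6 mm above its underside, 0.45 kg. At the start tub0 stands on its floor, perhaps with tub1 nested in it. Origin: centre of its underside, z up.
- tub0: Glazed ceramic portion tub (yellow), open at the top, 72 mm high, 0.15 kg, 42 mm across at the foot and widening evenly to 64 mm at the rim; walls 5 mm, inner floor 33 mm above its underside. Grip it across the outside just below the rim. Always there, at the start in the bowl. Origin: centre of its underside, z up along its axis.
- tub1: Glazed ceramic portion tub (orange), open at the top, 72 mm high, 0.15 kg, 42 mm across at the foot and widening evenly to 64 mm at the rim; walls 5 mm, inner floor 33 mm above its underside. Grip it across the outside just below the rim. If present, it starts nested in tub0, 35.5 mm above it, its foot stuck by friction; if the lower tub comes up too, lift just 20 mm and jerk up and down to free it. None if absent. Origin: centre of its underside, z up along its axis.
- tub2: Glazed ceramic portion tub (yellow), open at the top, 72 mm high, 0.15 kg, 42 mm across at the foot and widening evenly to 64 mm at the rim; walls 5 mm, inner floor 33 mm above its underside. Grip it across the outside just below the rim. Always there, at the start on the counter. Origin: centre of its underside, z up along its axis.
- tub3: Glazed ceramic portion tub (orange), open at the top, 72 mm high, 0.15 kg, 42 mm across at the foot and widening evenly to 64 mm at the rim; walls 5 mm, inner floor 33 mm above its underside. Grip it across the outside just below the rim. If present, it starts nested in tub2, 35.5 mm above it, its foot stuck by friction; if the lower tub comes up too, lift just 20 mm and jerk up and down to free it. None if absent. Origin: centre of its underside, z up along its axis.
- board: Fixed wooden serving board, 240 x 240 mm, 12 mm thick, with four paper rounds on top. Origin: centre of its underside.
- round0 (a point): Centre of a white paper round with a blue edge (72 mm across) on top of the board, 12 mm above the table. The four lie in a square of 115 mm pitch along the board's x and y axes. Any tub may go on any round.
- round1 (a point): Centre of a white paper round with a blue edge (72 mm across) on top of the board, 12 mm above the table. The four lie in a square of 115 mm pitch along the board's x and y axes. Any tub may go on any round.
- round2 (a point): Centre of a white paper round with a blue edge (72 mm across) on top of the board, 12 mm above the table. The four lie in a square of 115 mm pitch along the board's x and y axes. Any tub may go on any round.
- round3 (a point): Centre of a white paper round with a blue edge (72 mm across) on top of the board, 12 mm above the table. The four lie in a square of 115 mm pitch along the board's x and y axes. Any tub may go on any round.
- mat: Fixed red round mat on the table, 110 mm across, 3 mm thick, under the metal cup. Origin: centre of its underside.
- cup: Loose metal cup, open at the top, 62 mm high, outside 48 mm across at the foot widening evenly to 67 mm at the rim, walls 3 mm, 0.12 kg; stands upright on the mat with the fruit cubes in it. Origin: centre of its underside, z up along its axis.
- cup_mouth (a point): Centre of the metal cup's mouth, level with the rim, 62 mm above its underside; z along the cup's axis, out of the mouth.
- fruit0: Candied-fruit cube (red, green or orange, glazed, hard), 18 mm, 11 g; 5 or 6 of them are in the metal cup. They slide on the cup's wall only once it slopes some 30 degrees: tip the cup well past level, shake if need be. Origin: centre of one face. Reads None if absent.
- fruit1: Candied-fruit cube (red, green or orange, glazed, hard), 18 mm, 11 g; 5 or 6 of them are in the metal cup. They slide on the cup's wall only once it slopes some 30 degrees: tip the cup well past level, shake if need be. Origin: centre of one face. Reads None if absent.
- fruit2: Candied-fruit cube (red, green or orange, glazed, hard), 18 mm, 11 g; 5 or 6 of them are in the metal cup. They slide on the cup's wall only once it slopes some 30 degrees: tip the cup well past level, shake if need be. Origin: centre of one face. Reads None if absent.
- fruit3: Candied-fruit cube (red, green or orange, glazed, hard), 18 mm, 11 g; 5 or 6 of them are in the metal cup. They slide on the cup's wall only once it slopes some 30 degrees: tip the cup well past level, shake if need be. Origin: centre of one face. Reads None if absent.
- fruit4: Candied-fruit cube (red, green or orange, glazed, hard), 18 mm, 11 g; 5 or 6 of them are in the metal cup. They slide on the cup's wall only once it slopes some 30 degrees: tip the cup well past level, shake if need be. Origin: centre of one face. Reads None if absent.
- fruit5: Candied-fruit cube (red, green or orange, glazed, hard), 18 mm, 11 g; 5 or 6 of them are in the metal cup. They slide on the cup's wall only once it slopes some 30 degrees: tip the cup well past level, shake if need be. Origin: centre of one face. Reads None if absent.
- jar: Bystander: amber jar with brass lid, 52 mm across, 75 mm high. Origin: centre of its underside.
- sprinkles: Bystander: clear pot with white lid, 48 mm across, 85 mm high. Origin: centre of its underside.
- giftbox: Bystander: small cardboard box, 70 x 90 x 50 mm. Origin: centre of its underside.

How it is judged (in metres and radians):
On the way, in this order (a step that is already met when the one before it is completed fails the run):
1. every tub stands upright on a paper round of its own ((horizontal distance between tub0 and round0 below 0.02 m or horizontal distance between tub0 and round1 below 0.02 m or horizontal distance between tub0 and round2 below 0.02 m or horizontal distance between tub0 and round3 below 0.02 m) and height (world z) of each of tub0, tub1, tub2, tub3 below 0.02 m and angle between each of tub0, tub1, tub2, tub3's own z axis and vertical below 0.12 rad and (horizontal distance between tub1 and round0 below 0.02 m or horizontal distance between tub1 and round1 below 0.02 m or horizontal distance between tub1 and round2 below 0.02 m or horizontal distance between tub1 and round3 below 0.02 m) and (horizontal distance between tub2 and round0 below 0.02 m or horizontal distance between tub2 and round1 below 0.02 m or horizontal distance between tub2 and round2 below 0.02 m or horizontal distance between tub2 and round3 below 0.02 m) and (horizontal distance between tub3 and round0 below 0.02 m or horizontal distance between tub3 and round1 below 0.02 m or horizontal distance between tub3 and round2 below 0.02 m or horizontal distance between tub3 and round3 below 0.02 m)), for 0.3 s.
2. the metal cup is tipped over the bowl (angle between cup's own z axis and vertical above 1.2 rad and horizontal distance between cup_mouth and bowl below 0.1 m), for 0.1 s.
3. all the fruit cubes are in the bowl ((horizontal distance between fruit0 and bowl below 0.062 m or (horizontal distance between fruit0 and bowl below 0.075 m and z of fruit0 in the frame of bowl above 0.02 m)) and z of fruit0 in the frame of bowl between 0 and 0.06 m and (horizontal distance between fruit1 and bowl below 0.062 m or (horizontal distance between fruit1 and bowl below 0.075 m and z of fruit1 in the frame of bowl above 0.02 m)) and z of fruit1 in the frame of bowl between 0 and 0.06 m and (horizontal distance between fruit2 and bowl below 0.062 m or (horizontal distance between fruit2 and bowl below 0.075 m and z of fruit2 in the frame of bowl above 0.02 m)) and z of fruit2 in the frame of bowl between 0 and 0.06 m and (horizontal distance between fruit3 and bowl below 0.062 m or (horizontal distance between fruit3 and bowl below 0.075 m and z of fruit3 in the frame of bowl above 0.02 m)) and z of fruit3 in the frame of bowl between 0 and 0.06 m and (horizontal distance between fruit4 and bowl below 0.062 m or (horizontal distance between fruit4 and bowl below 0.075 m and z of fruit4 in the frame of bowl above 0.02 m)) and z of fruit4 in the frame of bowl between 0 and 0.06 m and (horizontal distance between fruit5 and bowl below 0.062 m or (horizontal distance between fruit5 and bowl below 0.075 m and z of fruit5 in the frame of bowl above 0.02 m)) and z of fruit5 in the frame of bowl between 0 and 0.06 m), for 0.3 s.
At the end, for the whole second after the job is handed in: Every tub stands upright on a round, its axis within 20 mm of the round's centre; every fruit cube lies inside the bowl; the bowl stands flat on the table; the cup stands upright wholly on its mat (within 30 mm of its centre); all at rest (all of step 1 and all of step 3 and linear speed of each of tub0, tub1, tub2, tub3, fruit0, fruit1, fruit2, fruit3, fruit4, fruit5, cup, bowl below 0.03 m/s and horizontal distance between cup and mat below 0.03 m and height (world z) of cup below 0.008 m and angle between each of cup, bowl's own z axis and vertical below 0.12 rad and height (world z) of bowl below 0.006 m); the robot touches nothing.
It fails at once if the jar is moved more than 40 mm (distance of jar from where it was at the start of the episode above 0.04 m).
It fails at once if the sprinkles is moved more than 40 mm (distance of sprinkles from where it was at the start of the episode above 0.04 m).
It fails at once if the giftbox is moved more than 40 mm (distance of giftbox from where it was at the start of the episode above 0.04 m).
It fails at once if the bowl is overturned (angle between bowl's own z axis and vertical above 0.7 rad).
Of tub1, tub3 only 1 to 2 are there at a start; the rules pass over those that are not, and their reading is None.
Of fruit4, fruit5 only 1 to 2 are there at a start; the rules pass over those that are not, and their reading is None.
At some moment in a run one of bowl, cup, tub0, tub1, tub2, tub3 may be knocked a few centimetres aside while the robot is not near it.
It also fails if it takes over 200 s, if anything falls off the work surface, if the arm or the gripper's body presses on something with over 40 N, if the wrist force passes 120 N, or if a joint passes its speed limit or range.

## Working session

There is one attempt and no reset: what is moved stays moved. The work goes in short steps, Python scripts to look and compute and a tool call to move; the robot and the scene stay as the last step left them, time stands still between calls to the robot, and variables do not carry over. Pictures are saved under pics/ and viewed, and the job is handed in when it is done.

Besides the shell and the picture viewer there is one more tool, called in YAML: its name, and indented under it one key for each argument. step_arm: Moves the arm, as the interface text tells. Its arguments: {"type":"object","properties":{"xyz":{"type":"array"},"rot":{"type":"array"},"hand":{"type":"number"},"newtons":{"type":"number"}},"required":["xyz","rot"]}

```bash
mkdir -p pics; ls; cat > h.py <<'E'
import numpy as np, cv2
from rig import arm, eyes
def snap(n,f):
    c=eyes.camera(n); cv2.imwrite('pics/'+f,cv2.cvtColor(c['pixels'],cv2.COLOR_RGB2BGR)); return c
E
python3 - <<'E'
from h import *
print(arm.read_state())
for n in('scene','top','wrist'):
    c=snap(n,n+'0.png'); print({k:(v if k!='pixels' else 0) for k,v in c.items()})
E
```

```text
pics
{'time_s': 0.0, 'q': array([ 1.21892262,  0.47776998,  0.02234746,  1.55642112, -0.01150904,
        1.10927495, -0.08311903]), 'joint_vel': array([ 5.97763159e-04,  4.30993675e-05, -7.49442993e-04,  1.33193958e-03,
       -6.60623254e-04, -1.80832795e-03,  8.49559798e-04]), 'tau': array([-3.41878758e-04, -5.82845306e+01,  1.53425049e+00, -2.72607332e+01,
       -5.43848088e-02,  1.70858199e-02,  1.39808822e-04]), 'position': array([ 162.76657339, -654.48212868,  221.71486875]), 'eef_rot': array([-3.13985186e+00,  1.23725900e-04,  2.43765805e-01]), 'contact_force': array([-0.4969154 ,  0.01319664,  0.1305144 ]), 'wrist_torque': array([-0.01019556, -0.02235988,  0.01228544]), 'width': 87.78545031311212}
{'pixels': 0, 'vfov': 54.15846737045348, 'cx': 313.61986625731566, 'cy': 241.59532821197044, 'dist': array([0.0433632, 0.       , 0.       , 0.       , 0.       ]), 'view': array([[ 4.28649413e-01,  9.03406985e-01, -1.07471038e-02,
        -2.74919440e+02],
       [-7.48938239e-01,  3.61959874e-01,  5.55046453e-01,
         4.08723473e+02],
       [ 5.05322863e-01, -2.29871419e-01
[... 474 characters left out ...]
2],
       [-1.80286086e-01,  4.40782089e-02,  9.82626093e-01,
        -7.18260769e+02],
       [ 0.00000000e+00,  0.00000000e+00,  0.00000000e+00,
         1.00000000e+00]])}
{'pixels': 0, 'vfov': 60.26657945390335, 'cx': 318.9308971317064, 'cy': 237.43773591081052, 'dist': array([-0.04448342,  0.        ,  0.        ,  0.        ,  0.        ]), 'mount': array([[ 6.86011801e-04,  9.58656776e-01,  2.84564078e-01,
         7.82794916e+01],
       [ 9.99999665e-01, -7.84582307e-04,  2.32403102e-04,
        -4.53956199e-01],
       [ 4.46058749e-04,  2.84563823e-01, -9.58656994e-01,
        -1.62051268e+02],
       [ 0.00000000e+00,  0.00000000e+00,  0.00000000e+00,
         1.00000000e+00]])}
```

View pics/scene0.png

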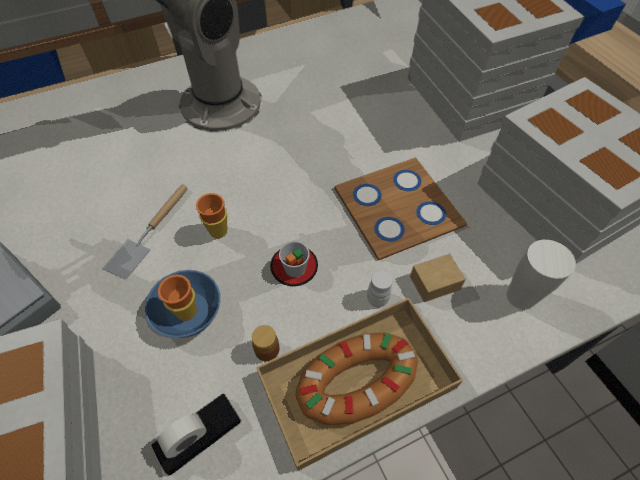

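View pics/top0.png

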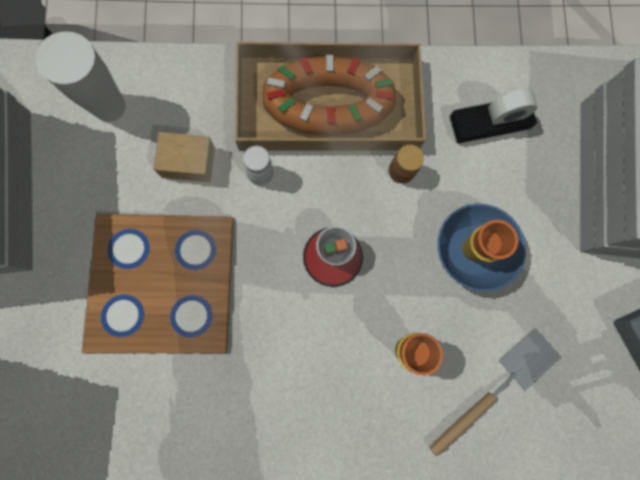

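View pics/wrist0.png

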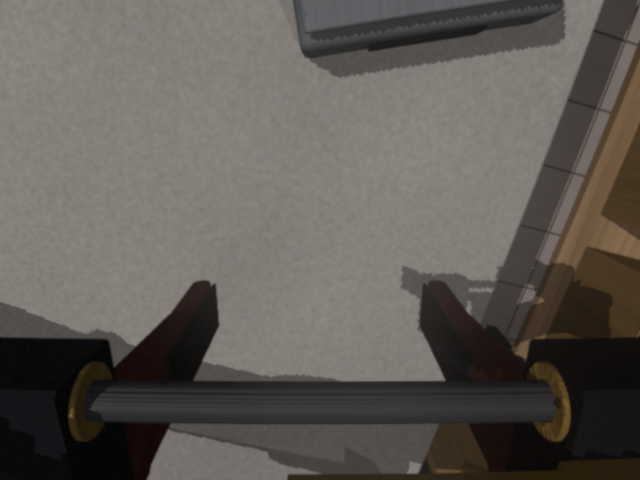

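```bash
cat >> h.py <<'E'
def ray(c,u,v,st=None):
    f=240/np.tan(np.radians(c['vfov']/2)); K=np.array([[f,0,c['cx']],[0,f,c['cy']],[0,0,1.]])
    p=cv2.undistortPoints(np.array([[[u,v]]],float),K,np.array(c['dist']))[0,0]
    d=np.array([p[0],-p[1],-1.])
    if 'view' in c:
        M=np.linalg.inv(c['view'])
    else:
        from scipy.spatial.transform import Rotation as R
        T=np.eye(4);T[:3,:3]=R.from_euler('xyz',st['eef_rot']).as_matrix();T[:3,3]=st['position']; M=T@c['mount']
    return M[:3,3],M[:3,:3]@d
def onz(c,u,v,z,st=None):
    o,d=ray(c,u,v,st); return o+d*(z-o[2])/d[2]
def hullz(c,cnt,z,st=None):
    # cast contour pixels to plane z, fit circle
    P=np.array([onz(c,*q,z,st)[:2] for q in cnt.reshape(-1,2)])
    A=np.c_[2*P,np.ones(len(P))]; s=np.linalg.lstsq(A,(P**2).sum(1),rcond=None)[0]
    return s[:2],np.sqrt(s[2]+s[0]**2+s[1]**2)
def masks(c):
    h=cv2.cvtColor(c['pixels'],cv2.COLOR_RGB2HSV); H,S,V=cv2.split(h)
    return h,dict(orange=((H<14)&(H>5)&(S>170)&(V>90)).astype(np.uint8),yellow=((H>=18)&(H<30)&(S>150)&(V>70)).astype(np.uint8),
      blue=((H>100)&(H<125)&(S>110)).astype(np.uint8),red=(((H<4)|(H>174))&(S>170)).astype(np.uint8))
E
python3 - <<'E'
from h import *
for n in('top','scene'):
    c=eyes.camera(n); h,m=masks(c)
    for k,x in m.items():
        cs,_=cv2.findContours(x,cv2.RETR_EXTERNAL,cv2.CHAIN_APPROX_NONE)
        for q in cs:
            if cv2.contourArea(q)<150: continue
            a=cv2.boundingRect(q); e=cv2.fitEllipse(q)
            print(n,k,a,cv2.contourArea(q),np.round(e[0],1),np.round(e[1],1))
            for z in {'orange':(107.5,113.5),'yellow':(72,78),'blue':(12,50),'red':(3,)}[k]: 
                ee=hullz(c,q,z); print('   ',z,np.round(onz(c,*e[0],z)[:2],1),np.round(ee[0],1),np.round(ee[1],1))
E
```

```text
top orange (482, 223, 35, 34) 576.0 [499.7 241.9] [26.9 32.6]
    107.5 [ 607.9 -292.3] [ 608.6 -292.3] 23.3
    113.5 [ 606.8 -289.6] [ 607.5 -289.6] 23.2
top blue (171, 297, 40, 39) 164.0 [190.8 315.8] [36.1 38.4]
    12 [501.2 214.4] [501.5 214.3] 31.2
    50 [500.5 205.6] [500.8 205.5] 29.7
top blue (102, 296, 41, 40) 1249.0 [122.  315.4] [38.1 41.8]
    12 [504.4 329.1] [504.7 329. ] 33.1
    50 [503.5 314.9] [503.8 314.8] 31.5
top blue (109, 230, 40, 38) 1151.0 [128.2 248.5] [36.7 39.9]
    12 [619.4 325.7] [619.6 325.6] 33.1
    50 [613.1 311.7] [613.4 311.6] 31.6
scene orange (159, 276, 33, 29) 659.5 [175.1 290.2] [28.1 30.9]
    107.5 [ 614.1 -287.2] [ 614.  -286.6] 30.6
    113.5 [ 617.9 -286.7] [ 617.8 -286.1] 30.4
scene orange (196, 194, 28, 27) 458.0 [210.7 205.7] [22.8 28.5]
    107.5 [ 443.2 -157.2] [ 443.7 -155.9] 31.7
    113.5 [ 448.2 -157.6] [ 448.7 -156.3] 31.5
scene yellow (164, 288, 32, 32) 268.0 [1738.8 3081.7] [ 277.1 6345. ]
    72 [1930.5  -47.4] [ 629.7 -285.5] 27.1
    78 [1924.8  -48.6] [ 633.2 -285.1] 26.9
scene yellow (200, 215, 27, 23) 285.5 [214.6 223
[... 518 characters left out ...]
 [639.5 304.1] 32.1
scene blue (353, 184, 28, 22) 439.0 [366.7 194.4] [20.8 27. ]
    12 [500.2 214.4] [499.8 214.6] 33.7
    50 [526.3 196.4] [525.8 196.6] 32.3
scene blue (394, 170, 27, 21) 410.5 [406.8 180. ] [19.8 26.5]
    12 [503.4 329.5] [502.9 329.7] 33.5
    50 [529.3 306.8] [528.8 306.9] 32.1
scene blue (0, 51, 65, 47) 1942.0 [29.2 73.2] [36.3 76.6]
    12 [-359.9 -480.1] [-362.2 -478.1] 95.4
    50 [-298.2 -469.3] [-300.5 -467.4] 91.4
scene blue (565, 0, 60, 44) 1360.5 [588.6  17.1] [38.9 68.5]
    12 [ 161.5 1231.2] [ 171.2 1240.5] 108.0
    50 [ 201.5 1171. ] [ 210.9 1180. ] 103.5
scene red (272, 252, 44, 32) 468.5 [293.6 264.6] [34.6 40.4]
    3 [602.8 -32.6] [602.2 -32.4] 43.8
```

```bash
python3 - <<'E'
from h import *
c=snap('top','top1.png');d=eyes.camera('scene')
p=c['pixels']; 
t=np.hstack([cv2.resize(p[200:300,430:530],(400,400)),cv2.resize(p[310:410,370:470],(400,400))])
s=d['pixels'];s2=np.hstack([cv2.resize(s[260:340,140:220],(400,400)),cv2.resize(s[180:260,180:260],(400,400))])
cv2.imwrite('pics/crop1.png',cv2.cvtColor(cv2.resize(np.vstack([t,s2]),(600,600)),cv2.COLOR_RGB2BGR))
h=cv2.cvtColor(p,cv2.COLOR_RGB2HSV)
for y in (330,335,338,345,354): print([tuple(int(a) for a in h[y,x]) for x in range(395,446,4)])
E
```

```text
[(43, 12, 152), (39, 12, 152), (34, 12, 154), (41, 13, 156), (38, 12, 169), (40, 14, 168), (34, 11, 166), (40, 13, 172), (40, 13, 172), (41, 12, 167), (37, 14, 169), (38, 12, 164), (37, 14, 169)]
[(39, 12, 151), (41, 13, 157), (30, 18, 153), (23, 114, 152), (19, 154, 152), (11, 168, 155), (11, 165, 141), (11, 158, 145), (10, 142, 154), (14, 55, 161), (38, 12, 169), (38, 12, 167), (37, 14, 170)]
[(38, 13, 154), (30, 16, 148), (23, 133, 152), (17, 160, 126), (11, 171, 145), (11, 173, 100), (11, 163, 86), (11, 156, 95), (10, 153, 105), (11, 156, 144), (12, 59, 159), (38, 13, 163), (39, 11, 170)]
[(25, 37, 131), (23, 148, 155), (12, 168, 135), (11, 169, 131), (11, 169, 115), (11, 162, 99), (11, 173, 140), (11, 169, 163), (11, 158, 132), (10, 153, 115), (10, 147, 120), (11, 145, 163), (40, 14, 106)]
[(26, 40, 128), (22, 152, 139), (12, 166, 167), (11, 161, 95), (11, 167, 93), (11, 172, 145), (11, 169, 164), (11, 169, 164), (11, 169, 164), (11, 166, 123), (11, 158, 124), (11, 155, 138), (12, 80, 131)]
```

View pics/crop1.png

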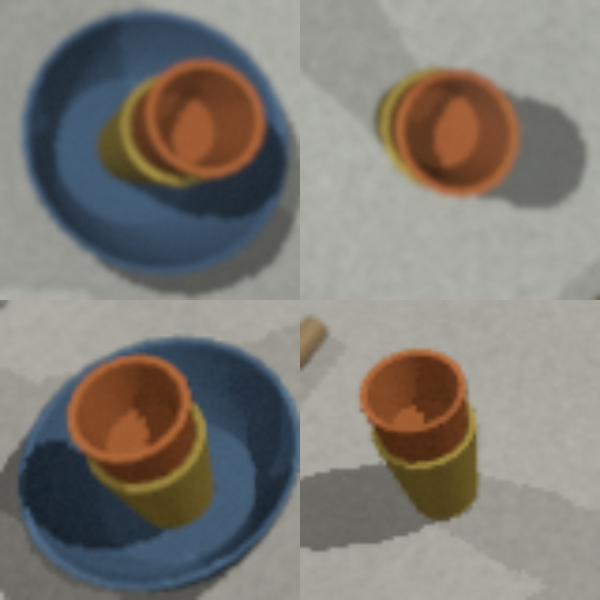

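```bash
cat >> h.py <<'E'
def blobs(c,lo,hi,amin=150,roi=None,hull=True):
    h=cv2.cvtColor(c['pixels'],cv2.COLOR_RGB2HSV); m=cv2.inRange(h,lo,hi)
    if roi: 
        z=np.zeros_like(m);x0,y0,x1,y1=roi;z[y0:y1,x0:x1]=m[y0:y1,x0:x1];m=z
    cs,_=cv2.findContours(m,cv2.RETR_EXTERNAL,cv2.CHAIN_APPROX_NONE)
    return [cv2.convexHull(q) if hull else q for q in cs if cv2.contourArea(q)>amin]
E
python3 - <<'E'
from h import *
c=eyes.camera('top')
def rep(n,bl,zs):
    for q in bl:
        e=cv2.fitEllipse(q); print(n,cv2.boundingRect(q),np.round(e[0],1),[(z,np.round(onz(c,*e[0],z)[:2],1),np.round(hullz(c,q,z)[0],1),round(hullz(c,q,z)[1],1)) for z in zs])
rep('orange',blobs(c,(8,100,70),(15,255,255),roi=(360,200,570,400)),(107.5,113.5))
rep('bowl',blobs(c,(100,60,20),(125,255,255),roi=(430,190,540,310)),(50,))
rep('mat',blobs(c,(0,120,40),(5,255,255),roi=(290,210,380,300)),(3,))
g=cv2.cvtColor(c['pixels'],cv2.COLOR_RGB2GRAY)[215:295,295:375]
cv2.imwrite('pics/cup1.png',cv2.cvtColor(cv2.resize(c['pixels'][215:295,295:375],(560,560)),cv2.COLOR_RGB2BGR))
print(cv2.HoughCircles(g,cv2.HOUGH_GRADIENT,1,5,param1=80,param2=12,minRadius=15,maxRadius=24))
E
```

```text
orange (401, 333, 42, 42) [421.7 353.9] [(107.5, array([ 436.5, -156.6]), array([ 436.7, -156.6]), np.float64(31.3)), (113.5, array([ 436.9, -155.1]), array([ 437.2, -155.1]), np.float64(31.0))]
orange (474, 220, 45, 40) [496.1 239.9] [(107.5, array([ 611.1, -286.8]), array([ 611.5, -286.9]), np.float64(33.3)), (113.5, array([ 610. , -284.2]), array([ 610.4, -284.2]), np.float64(33.0))]
bowl (438, 204, 88, 88) [481.4 247.3] [(50, array([ 608.6, -285.5]), array([ 609.9, -285.6]), np.float64(76.0))]
mat (305, 235, 49, 49) [330.  258.2] [(3, array([599.1, -27.5]), array([602.2, -30.3]), np.float64(48.6))]
[[[39.5 30.5 16.8]
  [61.5 43.5 17.9]
  [45.5 32.5 15.6]
  [40.5 47.5 23.4]
  [38.5 35.5 17.9]
  [47.5 42.5 21.2]]]
```

View pics/cup1.png

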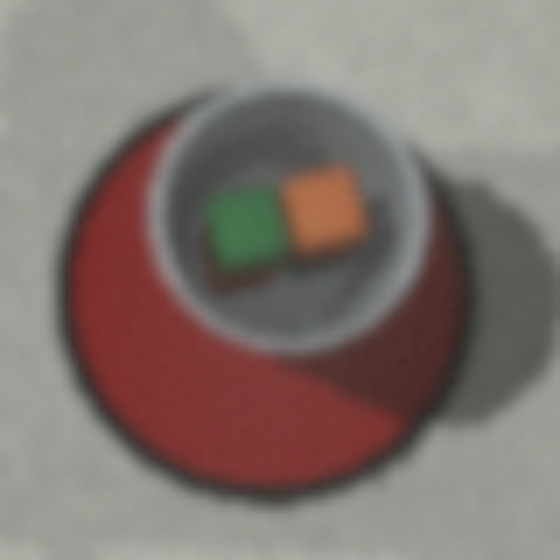

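step_arm:
  xyz:
    - [0,0,0]
    - [0,0,0]
    - [0.037,-0.0306,0]
    - [0.037,-0.0306,0]
    - [0.037,-0.0306,0]
    - [0.037,-0.0306,0]
    - [0.037,-0.0306,0]
    - [0.037,-0.0306,0]
    - [0.037,-0.0306,0]
    - [0.037,-0.0306,0]
    - [0.037,-0.0306,0]
    - [0.037,-0.0306,0]
    - [0.037,-0.0306,0]
    - [0.037,-0.0306,0]
    - [0,0,0]
  rot:
    - [0,0,0.122]
    - [0,0,0.122]
    - [0,0,0]
    - [0,0,0]
    - [0,0,0]
    - [0,0,0]
    - [0,0,0]
    - [0,0,0]
    - [0,0,0]
    - [0,0,0]
    - [0,0,0]
    - [0,0,0]
    - [0,0,0]
    - [0,0,0]
    - [0,0,0]
  hand: 1
  newtons: 25

```text
time_s: 1.9
position: [612.8, -279.4, 222.4]
eef_rot: [-3.137, -0.003, 0.011]
contact_force: [0.9, 0.3, 0.4]
width: 87.7
```

```bash
python3 - <<'E'
from h import *
st=arm.read_state();print({k:np.round(v,3) for k,v in st.items()})
c=snap('wrist','w1.png')
for q in blobs(c,(6,90,50),(16,255,255),3000):
    e=cv2.fitEllipse(q);print(cv2.boundingRect(q),e,onz(c,*e[0],113.5,st),hullz(c,q,113.5,st))
E
```

```text
{'time_s': np.float64(1.9), 'q': array([ 0.407,  0.477, -0.098,  1.554,  0.045,  1.111, -1.26 ]), 'joint_vel': array([ 0.06 , -0.026,  0.077,  0.048,  0.028,  0.005,  0.055]), 'tau': array([  1.436, -57.649,   1.359, -28.309,   0.223,  -0.114,  -0.617]), 'position': array([ 612.803, -279.435,  222.37 ]), 'eef_rot': array([-3.137e+00, -3.000e-03,  1.100e-02]), 'contact_force': array([0.938, 0.276, 0.429]), 'wrist_torque': array([ 0.061, -0.015, -0.006]), 'width': np.float64(87.719)}
(288, 189, 92, 89) ((333.0827941894531, 233.2388458251953), (88.64573669433594, 92.37821197509766), 71.69348907470703) [ 613.96521366 -288.05761062  113.5       ] (array([ 612.96538605, -287.98866001]), np.float64(31.438958780975216))
```

View pics/w1.png

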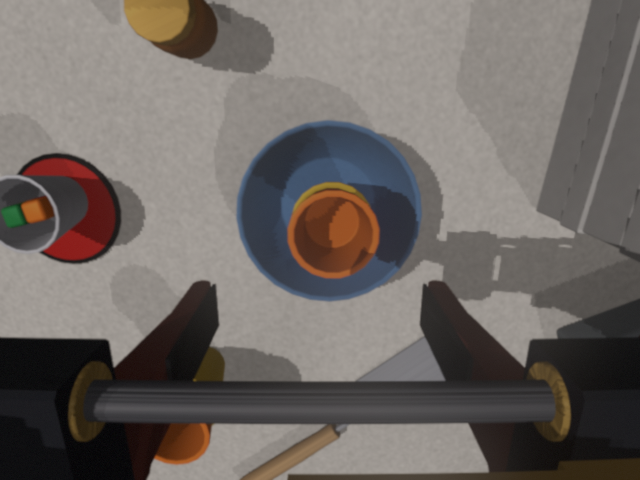

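step_arm:
  xyz:
    - [0,0.0085,0.03]
    - [0,0,0.04]
    - [0,0,0.04]
    - [0,0,0.026]
    - [0,0,0]
  rot:
    - [0,0,0]
    - [0,0,0]
    - [0,0,0]
    - [0,0,0]
    - [0,0,0]

```text
time_s: 2.45
position: [602.9, -296.9, 82.5]
eef_rot: [-3.14, 0.008, -0.002]
contact_force: [-1.0, 0.6, -0.8]
width: 87.9
```

```bash
python3 - <<'E'
from h import *
snap('wrist','w2.png')
E
```

```text
(no output)
```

View pics/w2.png

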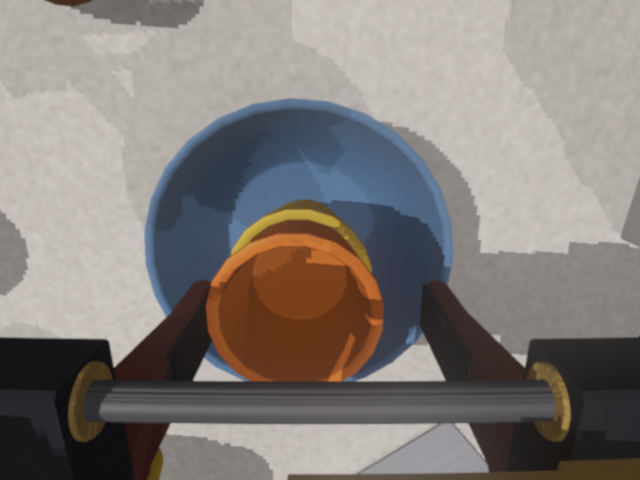

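step_arm:
  xyz:
    - [0.008,-0.009,-0.003]
    - [0,0,0]
    - [0,0,0]
  rot:
    - [0,0,0]
    - [0,0,0]
    - [0,0,0]

```text
time_s: 2.8
position: [616.7, -287.1, 91.8]
eef_rot: [3.141, -0.003, 0.001]
contact_force: [-0.0, 1.0, -0.7]
width: 87.8
```

```bash
python3 - <<'E'
from h import *
st=arm.read_state();print(st['position'],st['eef_rot'],st['joint_vel'])
c=snap('wrist','w3.png')
for q in blobs(c,(6,90,50),(16,255,255),3000):
    e=cv2.fitEllipse(q);print(cv2.boundingRect(q),e,onz(c,*e[0],113.5,st),hullz(c,q,113.5,st))
E
```

```text
[ 616.71455516 -287.13059676   91.80232722] [ 3.14060140e+00 -3.38395931e-03  1.04646461e-03] [ 0.00844417  0.00566271  0.01229157  0.01278162  0.0034173  -0.00314777
  0.00158837]
(241, 245, 163, 137) ((322.0483093261719, 331.736572265625), (158.7030487060547, 169.9244384765625), 175.6597900390625) [ 615.67930155 -287.86513716  113.5       ] (array([ 616.4749996 , -287.86796492]), np.float64(31.685016922064438))
```

View pics/w3.png

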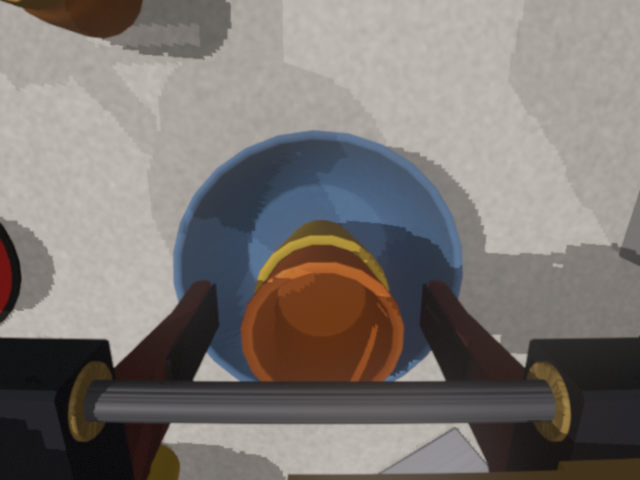

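step_arm:
  xyz:
    - [-0.001,0.0,0.004]
    - [0,0,0]
    - [0,0,0]
  rot:
    - [0,0,0]
    - [0,0,0]
    - [0,0,0]

```text
time_s: 3.15
position: [613.7, -287.6, 85.5]
eef_rot: [3.142, 0.001, -0.001]
contact_force: [0.2, -0.4, -0.4]
width: 87.6
```

Good: centred. Close.

step_arm:
  xyz:
    - [0,0,0]
    - [0,0,0]
    - [0,0,0]
    - [0,0,0]
    - [0,0,0]
    - [0,0,0]
    - [0,0,0]
  rot:
    - [0,0,0]
    - [0,0,0]
    - [0,0,0]
    - [0,0,0]
    - [0,0,0]
    - [0,0,0]
    - [0,0,0]
  hand: -1
  newtons: 25

```text
time_s: 3.85
position: [614.1, -287.7, 85.7]
eef_rot: [3.141, -0.0, -0.0]
contact_force: [0.3, -0.6, -0.1]
width: 62.1
```

step_arm:
  xyz:
    - [0,0,-0.01]
    - [0,0,-0.01]
    - [0,0,0]
    - [0,0,0]
  rot:
    - [0,0,0]
    - [0,0,0]
    - [0,0,0]
    - [0,0,0]

```text
time_s: 4.25
position: [614.4, -287.4, 106.4]
eef_rot: [3.141, -0.001, -0.0]
contact_force: [-0.6, -0.1, -1.1]
width: 61.9
```

```bash
python3 - <<'E'
from h import *
c=snap('scene','s2.png'); d=eyes.camera('top')
t=np.hstack([cv2.resize(c['pixels'][230:370,110:250],(400,400)),cv2.resize(d['pixels'][180:320,420:560],(400,400))])
cv2.imwrite('pics/s2.png',t[:,:,::-1])
E
```

```text
(no output)
```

View pics/s2.png

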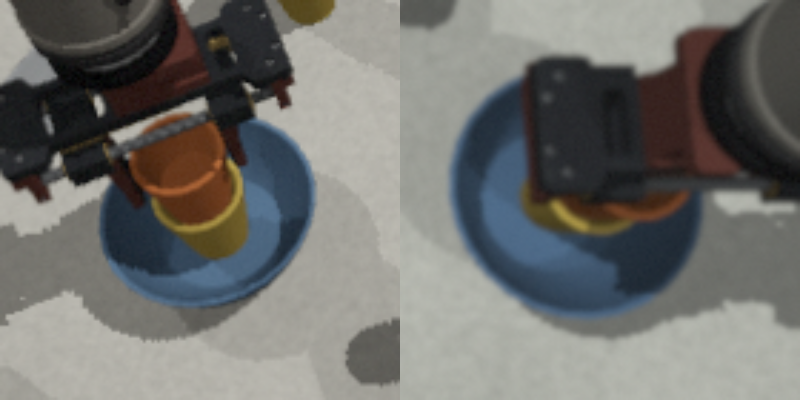

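step_arm:
  xyz:
    - [0,0,-0.02]
    - [0,0,0.02]
    - [0,0,-0.02]
    - [0,0,0.02]
    - [0,0,-0.02]
    - [0,0,0.02]
    - [0,0,-0.02]
    - [0,0,0.02]
    - [0,0,0]
    - [0,0,0]
  rot:
    - [0,0,0]
    - [0,0,0]
    - [0,0,0]
    - [0,0,0]
    - [0,0,0]
    - [0,0,0]
    - [0,0,0]
    - [0,0,0]
    - [0,0,0]
    - [0,0,0]

```text
time_s: 5.35
position: [613.3, -287.1, 104.9]
eef_rot: [-3.141, 0.002, -0.0]
contact_force: [-0.6, -0.1, -1.2]
width: 62.4
```

```bash
cat > sc.py <<'E'
from h import *
import sys
a=[int(x) for x in sys.argv[2:]]
c=eyes.camera('scene'); d=eyes.camera('top')
P=lambda c,x,y,s: cv2.resize(c['pixels'][max(0,y-s):y+s,max(0,x-s):x+s],(400,400),interpolation=cv2.INTER_CUBIC)
cv2.imwrite('pics/'+sys.argv[1],np.hstack([P(c,*a[:3]),P(d,*a[3:6])])[:,:,::-1])
st=arm.read_state(); print(np.round(st['position'],1),np.round(st['eef_rot'],3),np.round(st['contact_force'],1),st['width'],st['time_s'])
E
python3 sc.py s3.png 180 300 70 490 250 70
```

```text
[ 614.  -287.5  105.8] [-3.142  0.    -0.   ] [-0.3  0.  -1.7] 62.24018176535074 5.45
```

View pics/s3.png

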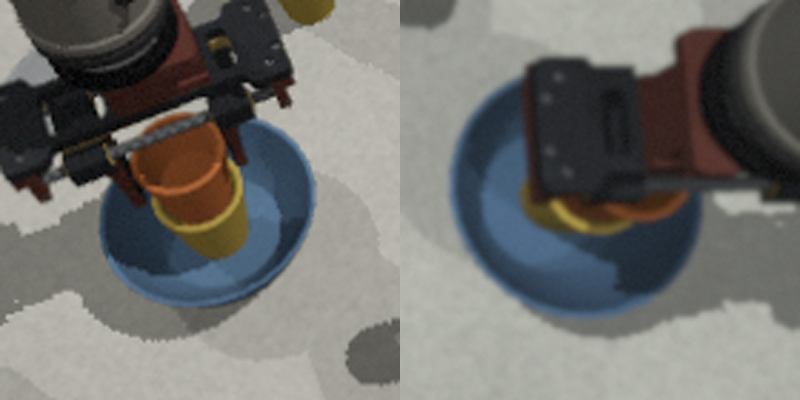

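step_arm:
  xyz:
    - [0,0,-0.035]
    - [0,0,-0.04]
    - [0,0,-0.04]
    - [0,-0.03,0]
    - [0,-0.047,0]
    - [0,-0.047,0]
    - [0,-0.047,0]
    - [0,-0.047,0]
    - [0,-0.047,0]
    - [0,-0.047,0]
    - [0,-0.047,0]
    - [0,-0.047,0]
    - [0,-0.047,0]
    - [0,-0.047,0]
    - [0.005,-0.047,0]
    - [0,-0.04,0]
    - [0,-0.026,0]
    - [0,0,0]
    - [0,0,0]
  rot:
    - [0,0,0]
    - [0,0,0]
    - [0,0,0]
    - [0,0,0]
    - [0,0,0]
    - [0,0,0]
    - [0,0,0]
    - [0,0,0]
    - [0,0,0]
    - [0,0,0]
    - [0,0,0]
    - [0,0,0]
    - [0,0,0]
    - [0,0,0]
    - [0,0,0]
    - [0,0,0]
    - [0,0,0]
    - [0,0,0]
    - [0,0,0]

```text
time_s: 7.35
position: [619.0, 325.8, 220.7]
eef_rot: [3.141, -0.0, 0.001]
contact_force: [-0.4, -0.6, -1.1]
width: 62.4
```

```bash
python3 - <<'E'
from h import *
st=arm.read_state();print(st['q'],st['position'],st['eef_rot'],st['width'])
c=snap('wrist','w4.png')
E
```

```text
[-0.408073    0.5329624  -0.24661998  1.47648141  0.13677852  1.14925183
 -2.24782238] [618.97508263 325.80466505 220.72537325] [ 3.14114194e+00 -2.42602531e-05  8.58978184e-04] 62.42604653046329
```

View pics/w4.png

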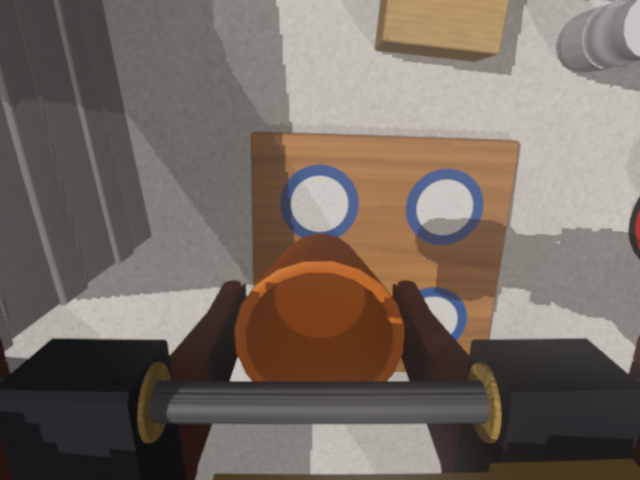

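```bash
python3 - <<'E'
from h import *
st=arm.read_state();c=eyes.camera('wrist')
for p in((320,203),(444.5,207)): print(onz(c,*p,12,st))
E
```

```text
[620.51736539 323.69179989  12.        ]
[616.83385549 209.18655073  12.        ]
```

step_arm:
  xyz:
    - [0.001,0,0.03]
    - [0,0.0005,0.04]
    - [0,0,0.04]
    - [0,0,0.03]
    - [0,0,0.015]
    - [0,0,0.005]
    - [0,0,0]
    - [0,0,0]
  rot:
    - [0,0,0]
    - [0,0,0]
    - [0,0,0]
    - [0,0,0]
    - [0,0,0]
    - [0,0,0]
    - [0,0,0]
    - [0,0,0]

```text
time_s: 8.25
position: [621.5, 325.5, 62.7]
eef_rot: [-3.14, -0.003, -0.001]
contact_force: [0.1, 0.1, -0.4]
width: 62.4
```

step_arm:
  xyz:
    - [0,0,0.002]
    - [0,0,0.001]
    - [0,0,0]
  rot:
    - [0,0,0]
    - [0,0,0]
    - [0,0,0]

```text
time_s: 8.55
position: [620.3, 325.2, 58.1]
eef_rot: [-3.141, -0.001, -0.0]
contact_force: [-0.5, 0.1, -0.9]
width: 62.4
```

step_arm:
  xyz:
    - [0,0,0.001]
    - [0,0,0.001]
    - [0,0,0]
    - [0,0,0]
  rot:
    - [0,0,0]
    - [0,0,0]
    - [0,0,0]
    - [0,0,0]

```text
time_s: 8.95
position: [620.7, 325.2, 56.4]
eef_rot: [-3.141, -0.001, -0.0]
contact_force: [-1.2, -1.1, 5.6]
width: 62.2
```

step_arm:
  xyz:
    - [0,0,0]
    - [0,0,0]
    - [0,0,0]
    - [0,0,0]
    - [0,0,0]
  rot:
    - [0,0,0]
    - [0,0,0]
    - [0,0,0]
    - [0,0,0]
    - [0,0,0]
  hand: 1

```text
time_s: 9.45
position: [620.1, 325.0, 55.4]
eef_rot: [3.141, 0.0, -0.0]
contact_force: [-0.0, 0.5, 0.1]
width: 87.6
```

step_arm:
  xyz:
    - [0,0,-0.03]
    - [0,0,-0.045]
    - [0,0,-0.045]
    - [0,0,-0.04]
    - [0,0,0]
  rot:
    - [0,0,0]
    - [0,0,0]
    - [0,0,0]
    - [0,0,0]
    - [0,0,0]

```text
time_s: 9.95
position: [623.2, 327.2, 223.1]
eef_rot: [-3.135, -0.01, -0.001]
contact_force: [0.8, 1.2, 0.7]
width: 87.6
```

```bash
python3 sc.py s4.png 410 210 90 160 280 90; python3 - <<'E'
from h import *
snap('wrist','w5.png')
E
```

```text
[620.6 325.3 216.8] [-3.141e+00 -2.000e-03 -0.000e+00] [-0.4  0.5 -0.5] 87.90792383040376 10.05
```

View pics/s4.png

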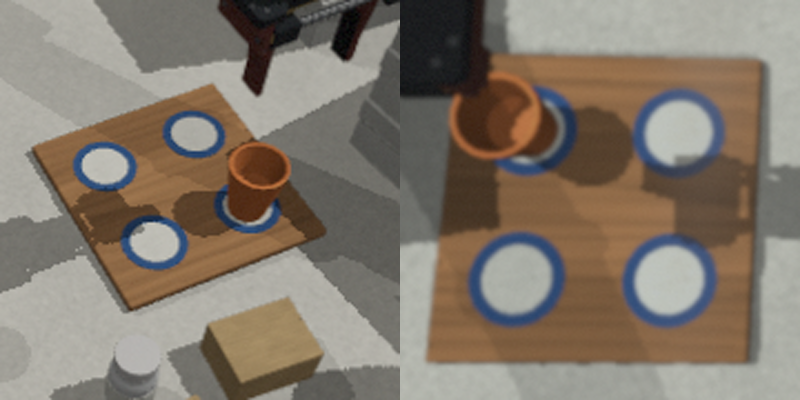

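View pics/w5.png

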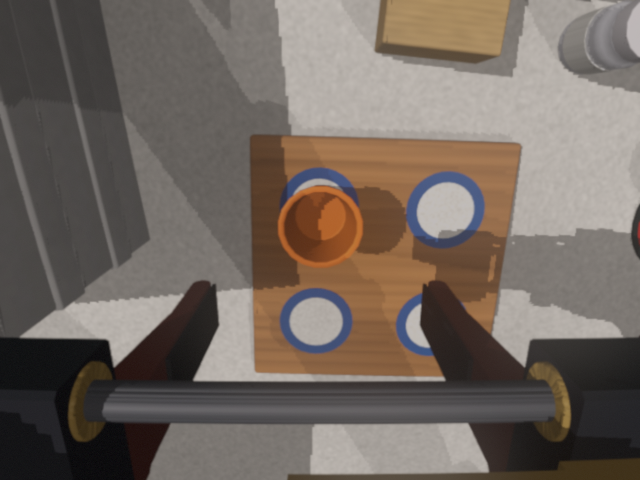

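```bash
python3 sc.py s5.png 190 270 90 460 280 110; python3 - <<'E'
from h import *
c=eyes.camera('top')
for q in blobs(c,(16,80,60),(32,255,255),150,roi=(380,200,540,380)):
    e=cv2.fitEllipse(q);print(cv2.boundingRect(q),np.round(onz(c,*e[0],78)[:2],1),hullz(c,q,78))
E
```

```text
[619.3 324.4 213.7] [ 3.14e+00  3.00e-03 -0.00e+00] [ 0.1 -0.1  0.2] 87.67187971028574 10.2
(463, 225, 46, 37) [ 609.1 -282. ] (array([ 608.78295555, -281.84210294]), np.float64(35.36149169051548))
```

View pics/s5.png

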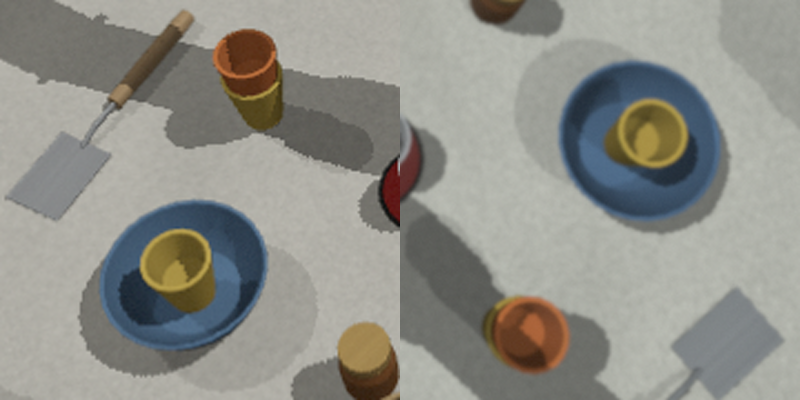

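step_arm:
  xyz:
    - [-0.007,0.03,0]
    - [0,0.047,0]
    - [0,0.047,0]
    - [0,0.047,0]
    - [0,0.047,0]
    - [0,0.047,0]
    - [0,0.047,0]
    - [0,0.047,0]
    - [0,0.047,0]
    - [0,0.047,0]
    - [0,0.047,0]
    - [0,0.047,0]
    - [0,0.045,0]
    - [0,0.02,0]
    - [0,0,0.02]
    - [0,0,0.03]
    - [0,0,0.02]
    - [0,0,0]
    - [0,0,0]
    - [0,0,0]
  rot:
    - [0,0,0]
    - [0,0,0]
    - [0,0,0]
    - [0,0,0]
    - [0,0,0]
    - [0,0,0]
    - [0,0,0]
    - [0,0,0]
    - [0,0,0]
    - [0,0,0]
    - [0,0,0]
    - [0,0,0]
    - [0,0,0]
    - [0,0,0]
    - [0,0,0]
    - [0,0,0]
    - [0,0,0]
    - [0,0,0]
    - [0,0,0]
    - [0,0,0]

```text
time_s: 12.25
position: [613.8, -287.2, 146.8]
eef_rot: [3.141, -0.002, -0.0]
contact_force: [-0.5, 0.9, 0.9]
width: 87.6
```

```bash
python3 - <<'E'
from h import *
st=arm.read_state();print(st['position'],st['eef_rot'])
c=snap('wrist','w6.png')
for q in blobs(c,(16,80,60),(32,255,255),3000,roi=(150,100,500,380)):
    e=cv2.fitEllipse(q);print(cv2.boundingRect(q),np.round(onz(c,*e[0],78,st)[:2],1),hullz(c,q,78,st))
E
```

```text
[ 613.7987435  -287.16716556  146.78643987] [ 3.14100429e+00 -1.58376397e-03 -1.96727828e-04]
(267, 199, 107, 105) [ 614.5 -287.3] (array([ 613.2981749 , -287.31785964]), np.float64(31.660407687408448))
```

View pics/w6.png

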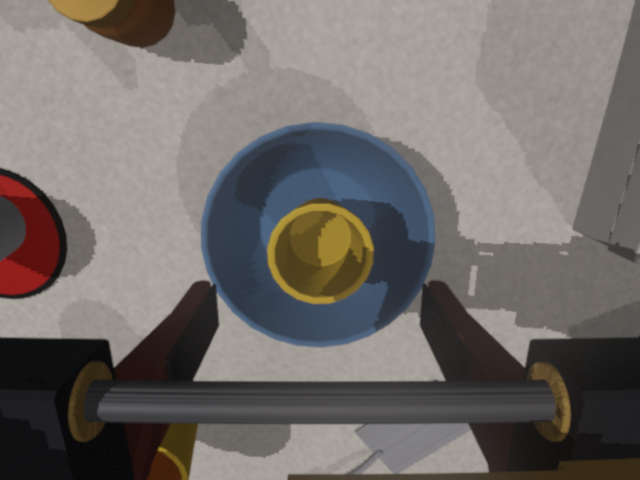

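step_arm:
  xyz:
    - [0,0,0.03]
    - [0,0,0.035]
    - [0,0,0.02]
    - [0,0,0.01]
    - [0,0,0]
    - [0,0,0]
    - [0,0,0]
  rot:
    - [0,0,0]
    - [0,0,0]
    - [0,0,0]
    - [0,0,0]
    - [0,0,0]
    - [0,0,0]
    - [0,0,0]

```text
time_s: 13.0
position: [614.2, -287.4, 52.5]
eef_rot: [3.141, -0.003, -0.0]
contact_force: [0.1, -0.0, 0.6]
width: 87.9
```

step_arm:
  xyz:
    - [0,0,0]
    - [0,0,0]
    - [0,0,0]
    - [0,0,0]
    - [0,0,0]
    - [0,0,0]
  rot:
    - [0,0,0]
    - [0,0,0]
    - [0,0,0]
    - [0,0,0]
    - [0,0,0]
    - [0,0,0]
  hand: -1
  newtons: 25

```text
time_s: 13.6
position: [613.3, -287.2, 50.9]
eef_rot: [3.141, -0.001, -0.0]
contact_force: [0.0, 0.1, 2.0]
width: 62.3
```

step_arm:
  xyz:
    - [0,0,-0.03]
    - [0,0,-0.045]
    - [0,0,-0.045]
    - [0,-0.03,-0.03]
    - [0,-0.047,0]
    - [0,-0.047,0]
    - [0,-0.047,0]
    - [0,-0.047,0]
    - [0,-0.047,0]
    - [0,-0.047,0]
    - [0,-0.047,0]
    - [0,-0.047,0]
    - [0.003,-0.047,0]
    - [0,-0.03,0]
    - [0,-0.0147,0]
    - [0,0,0]
    - [0,0,0]
    - [0,0,0]
  rot:
    - [0,0,0]
    - [0,0,0]
    - [0,0,0]
    - [0,0,0]
    - [0,0,0]
    - [0,0,0]
    - [0,0,0]
    - [0,0,0]
    - [0,0,0]
    - [0,0,0]
    - [0,0,0]
    - [0,0,0]
    - [0,0,0]
    - [0,0,0]
    - [0,0,0]
    - [0,0,0]
    - [0,0,0]
    - [0,0,0]

```text
time_s: 15.4
position: [616.7, 207.5, 200.5]
eef_rot: [3.14, 0.0, -0.004]
contact_force: [0.2, -0.0, -1.1]
width: 62.6
```

step_arm:
  xyz:
    - [0,-0.002,0.03]
    - [0,0,0.04]
    - [0,0,0.04]
    - [0,0,0.02]
    - [0,0,0.01]
    - [0,0,0]
    - [0,0,0]
    - [0,0,0]
  rot:
    - [0,0,0]
    - [0,0,0]
    - [0,0,0]
    - [0,0,0]
    - [0,0,0]
    - [0,0,0]
    - [0,0,0]
    - [0,0,0]

```text
time_s: 16.2
position: [617.5, 212.9, 62.5]
eef_rot: [-3.141, -0.003, -0.001]
contact_force: [0.3, -0.1, -1.1]
width: 62.3
```

step_arm:
  xyz:
    - [-0.001,0.001,0.002]
    - [0,0,0.001]
    - [0,0,0]
    - [0,0,0]
  rot:
    - [0,0,0]
    - [0,0,0]
    - [0,0,0]
    - [0,0,0]

```text
time_s: 16.6
position: [615.2, 211.8, 57.8]
eef_rot: [-3.142, -0.0, -0.0]
contact_force: [-0.1, 0.2, -1.3]
width: 62.2
```

step_arm:
  xyz:
    - [0,0,0.001]
    - [0,0,0]
    - [0,0,0]
  rot:
    - [0,0,0]
    - [0,0,0]
    - [0,0,0]

```text
time_s: 16.9
position: [615.4, 211.9, 57.0]
eef_rot: [-3.141, -0.001, -0.0]
contact_force: [-0.2, -0.3, 1.4]
width: 62.0
```

step_arm:
  xyz:
    - [0,0,0]
    - [0,0,0]
    - [0,0,0]
    - [0,0,0]
    - [0,0,0]
    - [0,0,-0.03]
    - [0,0,-0.045]
    - [0,0,-0.045]
    - [0,0,-0.03]
    - [0,0,0]
    - [0,0,0]
  rot:
    - [0,0,0]
    - [0,0,0]
    - [0,0,0]
    - [0,0,0]
    - [0,0,0]
    - [0,0,0]
    - [0,0,0]
    - [0,0,0]
    - [0,0,0]
    - [0,0,0]
    - [0,0,0]
  hand: 1

```text
time_s: 18.0
position: [615.3, 211.8, 207.1]
eef_rot: [-3.141, -0.001, -0.0]
contact_force: [-0.3, -0.4, -0.2]
width: 87.8
```

step_arm:
  xyz:
    - [-0.0198,0.041,0]
    - [-0.0198,0.041,0]
    - [-0.0198,0.041,0]
    - [-0.0198,0.041,0]
    - [-0.0198,0.041,0]
    - [-0.0198,0.041,0]
    - [-0.0198,0.041,0]
    - [-0.0198,0.041,0]
    - [-0.0198,0.041,0]
    - [0,0,0]
    - [0,0,0]
    - [0,0,0]
    - [0,0,0]
  rot:
    - [0,0,0]
    - [0,0,0]
    - [0,0,0]
    - [0,0,0]
    - [0,0,0]
    - [0,0,0]
    - [0,0,0]
    - [0,0,0]
    - [0,0,0]
    - [0,0,0]
    - [0,0,0]
    - [0,0,0]
    - [0,0,0]

```text
time_s: 19.3
position: [437.3, -155.7, 206.1]
eef_rot: [-3.141, 0.001, 0.003]
contact_force: [0.4, -0.9, 0.1]
width: 87.9
```

```bash
python3 sc.py s6.png 410 210 90 160 280 90; python3 - <<'E'
from h import *
st=arm.read_state();print(st['position'],st['eef_rot'],st['q'])
c=snap('wrist','w7.png')
for q in blobs(c,(6,90,50),(16,255,255),3000,roi=(200,100,450,380)):
    e=cv2.fitEllipse(q);print(cv2.boundingRect(q),np.round(onz(c,*e[0],107.5,st)[:2],1),hullz(c,q,107.5,st))
E
```

```text
[ 437.3 -156.1  206.4] [-3.141e+00  0.000e+00  2.000e-03] [ 0.2  0.1 -0.3] 88.10307980234569 19.4
[ 437.2624997  -156.06609347  206.39043171] [-3.14127333e+00  4.08067818e-04  2.06520424e-03] [ 0.28455524  0.15216597 -0.08382628  2.05388119  0.01547008  0.93659304
 -1.37621097]
(275, 190, 96, 94) [ 438.4 -157.7] (array([ 437.35068029, -157.70265179]), np.float64(31.53246967915734))
```

View pics/s6.png

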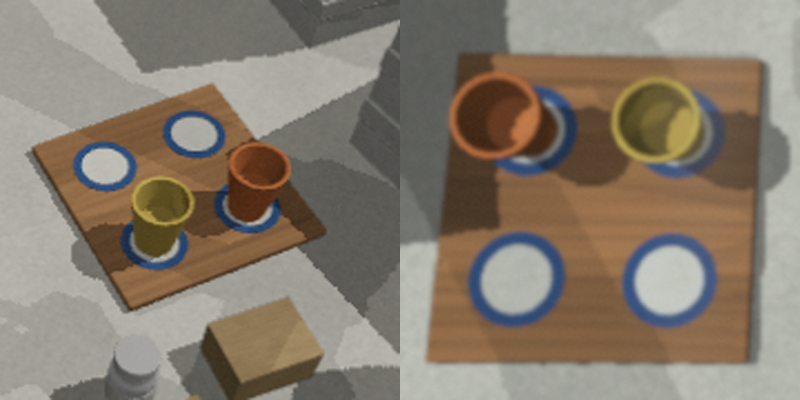

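View pics/w7.png

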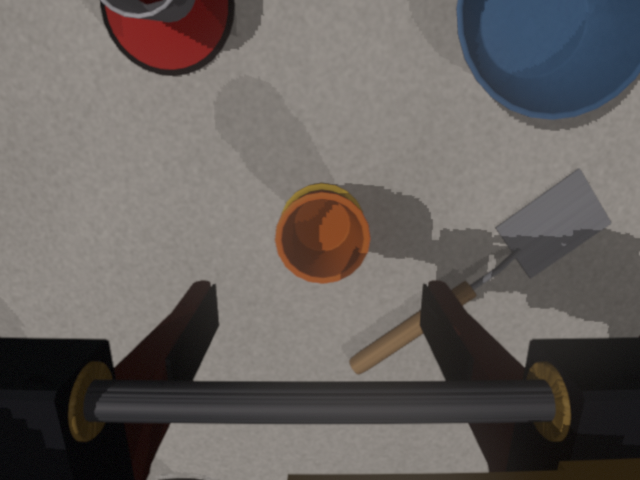

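step_arm:
  xyz:
    - [0.001,0.0015,0.03]
    - [0,0,0.04]
    - [0,0,0.03]
    - [0,0,0.018]
    - [0,0,0.007]
    - [0,0,0]
    - [0,0,0]
    - [0,0,0]
  rot:
    - [0,0,0]
    - [0,0,0]
    - [0,0,0]
    - [0,0,0]
    - [0,0,0]
    - [0,0,0]
    - [0,0,0]
    - [0,0,0]

```text
time_s: 20.25
position: [438.8, -158.9, 82.7]
eef_rot: [3.141, -0.002, -0.0]
contact_force: [1.2, 0.2, -0.3]
width: 87.6
```

step_arm:
  xyz:
    - [0,0,0]
    - [0,0,0]
    - [0,0,0]
    - [0,0,0]
    - [0,0,0]
    - [0,0,0]
  rot:
    - [0,0,0]
    - [0,0,0]
    - [0,0,0]
    - [0,0,0]
    - [0,0,0]
    - [0,0,0]
  hand: -1

```text
time_s: 20.85
position: [438.0, -158.7, 81.8]
eef_rot: [-3.142, -0.0, -0.0]
contact_force: [-0.8, -0.1, 1.3]
width: 60.8
```

step_arm:
  xyz:
    - [0,0,-0.01]
    - [0,0,-0.01]
    - [0,0,0]
    - [0,0,0]
    - [0,0,0]
  rot:
    - [0,0,0]
    - [0,0,0]
    - [0,0,0]
    - [0,0,0]
    - [0,0,0]

```text
time_s: 21.35
position: [437.7, -158.7, 101.6]
eef_rot: [-3.142, 0.0, -0.0]
contact_force: [0.1, 0.8, -2.2]
width: 61.5
```

```bash
python3 sc.py s7.png 220 215 60 420 350 60
```

```text
[ 437.6 -158.7  101.4] [-3.141e+00  1.000e-03 -0.000e+00] [-0.5 -0.  -2. ] 61.57522418799324 21.45
```

View pics/s7.png

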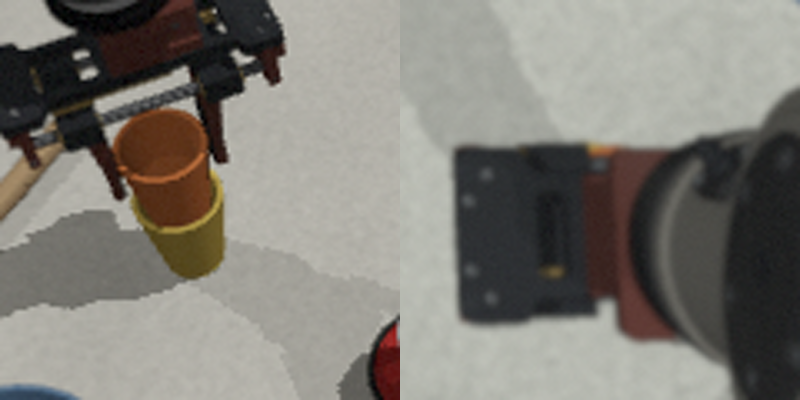

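step_arm:
  xyz:
    - [0,0,-0.02]
    - [0,0,0.02]
    - [0,0,-0.02]
    - [0,0,0.02]
    - [0,0,-0.02]
    - [0,0,0.02]
    - [0,0,-0.02]
    - [0,0,-0.005]
    - [0,0,0]
    - [0,0,0]
    - [0,0,0]
  rot:
    - [0,0,0]
    - [0,0,0]
    - [0,0,0]
    - [0,0,0]
    - [0,0,0]
    - [0,0,0]
    - [0,0,0]
    - [0,0,0]
    - [0,0,0]
    - [0,0,0]
    - [0,0,0]

```text
time_s: 22.55
position: [437.6, -158.7, 126.3]
eef_rot: [-3.142, 0.0, -0.0]
contact_force: [0.2, 0.4, -1.6]
width: 61.1
```

```bash
python3 sc.py s8.png 220 215 60 420 350 60
```

```text
[ 437.6 -158.6  126.3] [-3.141e+00  1.000e-03 -0.000e+00] [-0.1  0.2 -1.7] 61.64221202165728 22.65
```

View pics/s8.png

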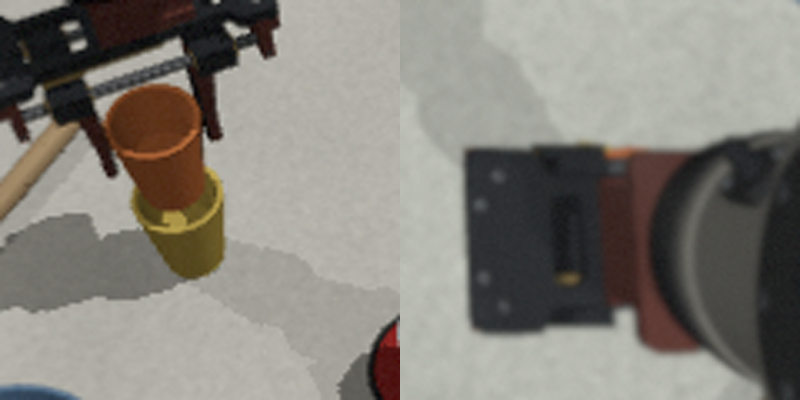

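step_arm:
  xyz:
    - [0.01,0,-0.03]
    - [0.012,0,-0.04]
    - [0.015,-0.03,-0.024]
    - [0.015,-0.047,0]
    - [0.015,-0.046,0]
    - [0,-0.046,0]
    - [0,-0.046,0]
    - [0,-0.046,0]
    - [0,-0.046,0]
    - [0,-0.046,0]
    - [0,-0.046,0]
    - [0,-0.046,0]
    - [0,-0.035,0]
    - [0,-0.008,0]
    - [0,0,0]
    - [0,0,0]
    - [0,0,0]
  rot:
    - [0,0,0]
    - [0,0,0]
    - [0,0,0]
    - [0,0,0]
    - [0,0,0]
    - [0,0,0]
    - [0,0,0]
    - [0,0,0]
    - [0,0,0]
    - [0,0,0]
    - [0,0,0]
    - [0,0,0]
    - [0,0,0]
    - [0,0,0]
    - [0,0,0]
    - [0,0,0]
    - [0,0,0]

```text
time_s: 24.35
position: [505.6, 327.0, 220.5]
eef_rot: [3.14, -0.0, -0.003]
contact_force: [0.3, 0.2, -1.7]
width: 61.4
```

step_arm:
  xyz:
    - [0,0,0.03]
    - [0,0,0.04]
    - [0,0,0.04]
    - [0,0,0.03]
    - [0,0,0.014]
    - [0,0,0]
    - [0,0,0]
    - [0,0,0]
  rot:
    - [0,0,0]
    - [0,0,0]
    - [0,0,0]
    - [0,0,0]
    - [0,0,0]
    - [0,0,0]
    - [0,0,0]
    - [0,0,0]

```text
time_s: 25.15
position: [506.3, 330.0, 68.6]
eef_rot: [-3.14, -0.003, -0.001]
contact_force: [0.5, -0.0, -1.0]
width: 61.1
```

step_arm:
  xyz:
    - [-0.001,0.0,0.003]
    - [0,0,0.002]
    - [0,0,0.001]
    - [0,0,0]
    - [0,0,0]
  rot:
    - [0,0,0]
    - [0,0,0]
    - [0,0,0]
    - [0,0,0]
    - [0,0,0]

```text
time_s: 25.65
position: [504.0, 329.3, 60.7]
eef_rot: [3.142, 0.0, -0.0]
contact_force: [-0.2, 1.2, -0.8]
width: 61.1
```

step_arm:
  xyz:
    - [0,0,0.001]
    - [0,0,0.001]
    - [0,0,0]
    - [0,0,0]
  rot:
    - [0,0,0]
    - [0,0,0]
    - [0,0,0]
    - [0,0,0]

```text
time_s: 26.05
position: [504.0, 329.3, 58.7]
eef_rot: [-3.142, -0.0, -0.0]
contact_force: [-0.6, -0.0, -1.3]
width: 61.4
```

step_arm:
  xyz:
    - [0,0,0.001]
    - [0,0,0.0005]
    - [0,0,0]
    - [0,0,0]
  rot:
    - [0,0,0]
    - [0,0,0]
    - [0,0,0]
    - [0,0,0]

```text
time_s: 26.45
position: [504.4, 329.4, 58.5]
eef_rot: [-3.142, -0.001, -0.0]
contact_force: [-2.3, -2.6, 9.6]
width: 61.1
```

step_arm:
  xyz:
    - [0,0,0]
    - [0,0,0]
    - [0,0,0]
    - [0,0,0]
    - [0,0,0]
    - [0,0,-0.03]
    - [0,0,-0.045]
    - [0,0,-0.045]
    - [0,0,-0.03]
    - [0,0,0]
    - [0,0,0]
  rot:
    - [0,0,0]
    - [0,0,0]
    - [0,0,0]
    - [0,0,0]
    - [0,0,0]
    - [0,0,0]
    - [0,0,0]
    - [0,0,0]
    - [0,0,0]
    - [0,0,0]
    - [0,0,0]
  hand: 1

```text
time_s: 27.55
position: [504.1, 329.3, 207.5]
eef_rot: [-3.141, -0.001, -0.0]
contact_force: [0.2, -1.0, -1.0]
width: 87.5
```

step_arm:
  xyz:
    - [0,0.03,0]
    - [0,0.047,0]
    - [0,0.046,0]
    - [0,0.046,0]
    - [0,0.046,0]
    - [0,0.046,0]
    - [0,0.046,0]
    - [-0.013,0.046,0]
    - [-0.013,0.046,0]
    - [-0.013,0.046,0]
    - [-0.013,0.035,0]
    - [-0.013,0.007,0.03]
    - [0,0,0.03]
    - [0,0,0]
    - [0,0,0]
    - [0,0,0]
  rot:
    - [0,0,0]
    - [0,0,0]
    - [0,0,0]
    - [0,0,0]
    - [0,0,0]
    - [0,0,0]
    - [0,0,0]
    - [0,0,0]
    - [0,0,0]
    - [0,0,0]
    - [0,0,0]
    - [0,0,0]
    - [0,0,0]
    - [0,0,0]
    - [0,0,0]
    - [0,0,0]

```text
time_s: 29.15
position: [439.7, -157.4, 147.9]
eef_rot: [3.141, -0.001, 0.001]
contact_force: [0.7, 0.2, 1.4]
width: 87.8
```

```bash
python3 sc.py s9.png 410 210 90 160 280 90; python3 - <<'E'
from h import *
st=arm.read_state();print(st['position'],st['eef_rot'],st['q'])
c=snap('wrist','w8.png')
for q in blobs(c,(16,80,60),(32,255,255),3000,roi=(150,100,500,380)):
    e=cv2.fitEllipse(q);print(cv2.boundingRect(q),np.round(onz(c,*e[0],72,st)[:2],1),hullz(c,q,72,st))
E
```

```text
[ 439.9 -157.5  148.2] [ 3.141e+00 -2.000e-03  1.000e-03] [-0.5 -0.2 -0.4] 87.9520909359172 29.25
[ 439.89709879 -157.52510012  148.19000671] [ 3.14118519e+00 -1.84158949e-03  5.69483154e-04] [ 0.30271686  0.23607474 -0.10555449  2.10711073  0.03446723  0.79808375
 -1.3941772 ]
(269, 199, 103, 103) [ 438.9 -157.7] (array([ 437.76815098, -157.63438798]), np.float64(31.76160530871362))
```

View pics/s9.png

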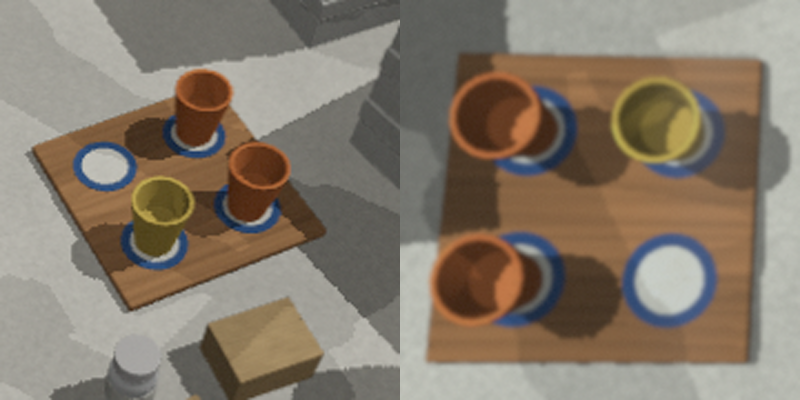

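View pics/w8.png

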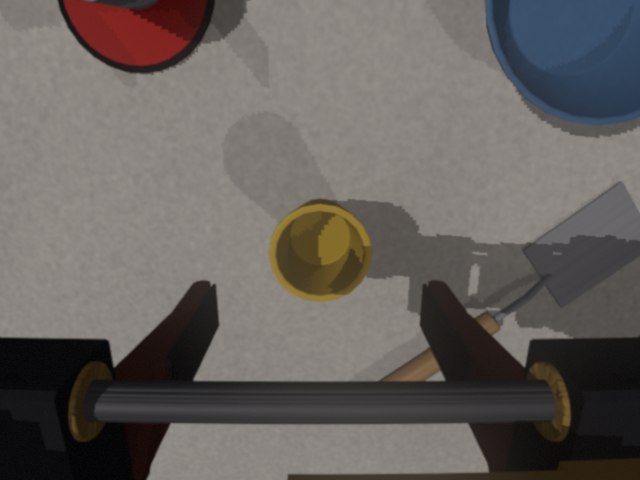

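step_arm:
  xyz:
    - [-0.001,0,0.03]
    - [0,0,0.035]
    - [0,0,0.025]
    - [0,0,0.012]
    - [0,0,0]
    - [0,0,0]
    - [0,0,0]
  rot:
    - [0,0,0]
    - [0,0,0]
    - [0,0,0]
    - [0,0,0]
    - [0,0,0]
    - [0,0,0]
    - [0,0,0]

```text
time_s: 30.0
position: [439.0, -158.0, 46.4]
eef_rot: [3.141, -0.002, -0.0]
contact_force: [0.9, -0.7, -0.3]
width: 87.5
```

step_arm:
  xyz:
    - [0,0,0]
    - [0,0,0]
    - [0,0,0]
    - [0,0,0]
    - [0,0,0]
    - [0,0,0]
  rot:
    - [0,0,0]
    - [0,0,0]
    - [0,0,0]
    - [0,0,0]
    - [0,0,0]
    - [0,0,0]
  hand: -1

```text
time_s: 30.6
position: [438.1, -157.9, 45.4]
eef_rot: [3.141, -0.0, -0.0]
contact_force: [-0.3, -0.8, 3.5]
width: 61.1
```

step_arm:
  xyz:
    - [0,0,-0.03]
    - [0,0,-0.045]
    - [0,0,-0.045]
    - [0.015,-0.02,-0.04]
    - [0.015,-0.045,0]
    - [0.015,-0.045,0]
    - [0.018,-0.045,0]
    - [0,-0.045,0]
    - [0,-0.045,0]
    - [0,-0.045,0]
    - [0,-0.045,0]
    - [0,-0.03,0]
    - [0,-0.0073,0]
    - [0,0,0]
    - [0,0,0]
    - [0,0,0]
  rot:
    - [0,0,0]
    - [0,0,0]
    - [0,0,0]
    - [0,0,0]
    - [0,0,0]
    - [0,0,0]
    - [0,0,0]
    - [0,0,0]
    - [0,0,0]
    - [0,0,0]
    - [0,0,0]
    - [0,0,0]
    - [0,0,0]
    - [0,0,0]
    - [0,0,0]
    - [0,0,0]

```text
time_s: 32.2
position: [501.2, 212.4, 204.9]
eef_rot: [3.14, 0.0, -0.003]
contact_force: [-0.0, 0.7, -1.7]
width: 61.2
```

step_arm:
  xyz:
    - [0,0,0.03]
    - [0,0,0.04]
    - [0,0,0.04]
    - [0,0,0.025]
    - [0,0,0.007]
    - [0,0,0]
    - [0,0,0]
    - [0,0,0]
    - [0,0,0]
  rot:
    - [0,0,0]
    - [0,0,0]
    - [0,0,0]
    - [0,0,0]
    - [0,0,0]
    - [0,0,0]
    - [0,0,0]
    - [0,0,0]
    - [0,0,0]

```text
time_s: 33.1
position: [501.8, 214.9, 64.5]
eef_rot: [-3.141, -0.002, -0.0]
contact_force: [-0.8, 0.7, -2.4]
width: 61.5
```

step_arm:
  xyz:
    - [0,0,0.002]
    - [0,0,0.002]
    - [0,0,0.001]
    - [0,0,0]
    - [0,0,0]
  rot:
    - [0,0,0]
    - [0,0,0]
    - [0,0,0]
    - [0,0,0]
    - [0,0,0]

```text
time_s: 33.6
position: [500.9, 214.6, 58.1]
eef_rot: [3.142, 0.0, -0.0]
contact_force: [0.5, -0.5, -1.4]
width: 61.2
```

step_arm:
  xyz:
    - [0,0,0.001]
    - [0,0,0]
    - [0,0,0]
  rot:
    - [0,0,0]
    - [0,0,0]
    - [0,0,0]

```text
time_s: 33.9
position: [501.2, 214.6, 57.4]
eef_rot: [-3.141, -0.0, -0.0]
contact_force: [0.2, -0.9, 2.6]
width: 61.6
```

step_arm:
  xyz:
    - [0,0,0]
    - [0,0,0]
    - [0,0,0]
    - [0,0,0]
    - [0,0,0]
    - [0,0,-0.03]
    - [0,0,-0.045]
    - [0,0,-0.045]
    - [0,0,-0.04]
    - [0,0,-0.04]
    - [0,0,0]
    - [0,0,0]
  rot:
    - [0,0,0]
    - [0,0,0]
    - [0,0,0]
    - [0,0,0]
    - [0,0,0]
    - [0,0,0]
    - [0,0,0]
    - [0,0,0]
    - [0,0,0]
    - [0,0,0]
    - [0,0,0]
    - [0,0,0]
  hand: 1

```text
time_s: 35.1
position: [501.2, 214.7, 257.8]
eef_rot: [-3.141, -0.002, -0.0]
contact_force: [-0.2, -0.6, -0.3]
width: 87.7
```

```bash
python3 - <<'E'
from h import *
st=arm.read_state();print(st['position'],st['eef_rot'],np.round(st['q'],3))
snap('scene','s10.png');snap('top','t10.png')
E
```

```text
[501.20371457 214.66671999 257.79146783] [-3.14103064e+00 -1.75376317e-03 -3.57020155e-04] [-0.235  0.251 -0.339  1.809  0.094  1.095 -2.178]
```

View pics/s10.png

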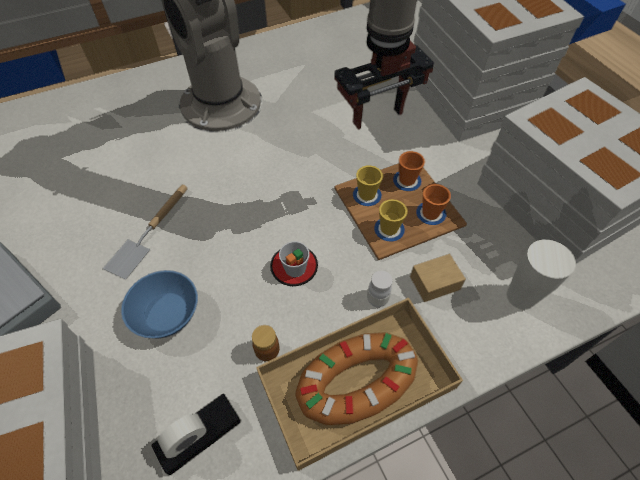

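View pics/t10.png

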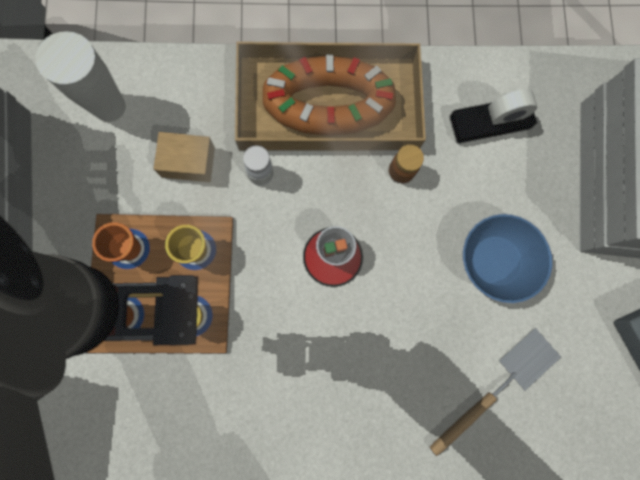

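```bash
python3 - <<'E'
from h import *
c=eyes.camera('top');s=eyes.camera('scene')
q=blobs(c,(100,60,20),(125,255,255),2000,roi=(430,190,570,320))[0];e=cv2.fitEllipse(q)
print('bowl',cv2.boundingRect(q),onz(c,*e[0],50),hullz(c,q,50))
q=blobs(s,(100,60,20),(125,255,255),2000,roi=(100,250,220,360))[0];e=cv2.fitEllipse(q)
print('bowl',cv2.boundingRect(q),onz(s,*e[0],50),hullz(s,q,50))
print('cup',onz(c,336.4,246.1,65),'mat',onz(c,333.1,257,3),'jar lid',onz(c,408,157,75),'spr',onz(c,257,159,85),'box',onz(c,183,153,50))
im=np.hstack([cv2.resize(s['pixels'][225:305,255:335],(400,400)),cv2.resize(c['pixels'][215:295,295:375],(400,400))])
cv2.imwrite('pics/cup2.png',im[:,:,::-1])
E
```

```text
bowl (463, 214, 89, 89) [ 589.0976344  -328.51765818   50.        ] (array([ 590.4812472 , -328.55583457]), np.float64(76.09334199846579))
bowl (121, 271, 76, 67) [ 595.64269553 -330.55565806   50.        ] (array([ 592.57820622, -328.96400188]), np.float64(76.76584894797219))
cup [610.80347793 -34.38297427  65.        ] mat [601.21856455 -33.05762521   3.        ] jar lid [ 763.1153446  -160.71060693   75.        ] spr [756.53514516  96.78189993  85.        ] box [780.31954848 227.9315946   50.        ]
```

View pics/cup2.png

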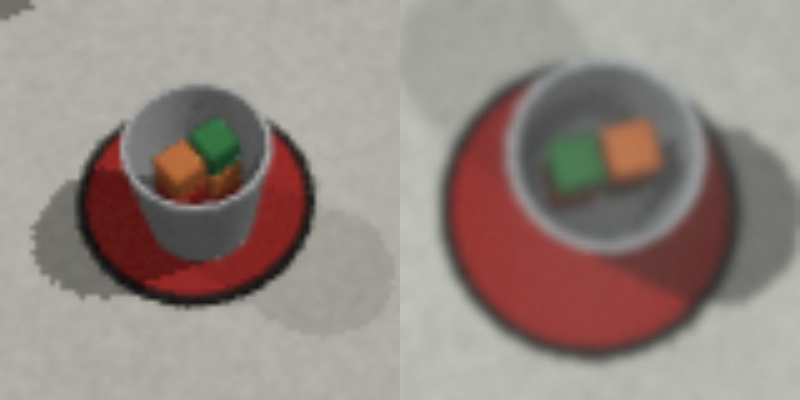

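step_arm:
  xyz:
    - [0.0075,0.0456,-0.009]
    - [0.0075,0.0456,-0.009]
    - [0.0075,0.0456,-0.009]
    - [0.0075,0.0456,-0.009]
    - [0.0075,0.0456,-0.009]
    - [0.0075,0.0456,-0.009]
    - [0.0075,0.0456,-0.009]
    - [0.0075,0.0456,-0.009]
    - [0,0,0]
    - [0,0,0]
    - [0,0,0]
    - [0,0,0]
    - [0,0,0]
    - [0,0,0]
    - [0,0,0]
    - [0,0,0]
    - [0,0,0]
    - [0,0,0]
    - [0,0,0]
    - [0,0,0]
  rot:
    - [0,0,0]
    - [0,0,0]
    - [0,0,0]
    - [0,0,0]
    - [0,0,0]
    - [0,0,0]
    - [0,0,0]
    - [0,0,0]
    - [0,0,-0.1428]
    - [0,0,-0.1428]
    - [0,0,-0.1428]
    - [0,0,-0.1428]
    - [0,0,-0.1428]
    - [0,0,-0.1428]
    - [0,0,-0.1428]
    - [0,0,-0.1428]
    - [0,0,-0.1428]
    - [0,0,-0.1428]
    - [0,0,-0.1428]
    - [0,0,0]

```text
time_s: 37.3
position: [560.4, -150.2, 327.7]
eef_rot: [-3.139, -0.001, 1.572]
contact_force: [-0.3, -1.1, -0.2]
width: 87.8
```

```bash
python3 - <<'E'
from h import *
st=arm.read_state();print(st['position'],st['eef_rot'],np.round(st['q'],3))
E
```

```text
[ 560.36999346 -150.22991037  327.68844289] [-3.13915351e+00 -7.32802934e-04  1.57184926e+00] [ 0.411  0.261 -0.317  1.634  0.084  1.262  0.079]
```

step_arm:
  xyz:
    - [0,0,0]
    - [0,0,0]
    - [0,0,0]
    - [0,0,0]
    - [0,0,0]
    - [0,0,0]
    - [0,0,0]
    - [0,0,0]
    - [0,0,0]
  rot:
    - [0,0.131,0]
    - [0,0.131,0]
    - [0,0.131,0]
    - [0,0.131,0]
    - [0,0.131,0]
    - [0,0.131,0]
    - [0,0.131,0]
    - [0,0.131,0]
    - [0,0,0]

```text
time_s: 38.2
position: [559.3, -153.1, 323.8]
eef_rot: [-3.118, -1.053, 1.543]
contact_force: [0.3, -0.9, -0.7]
width: 87.6
```

```bash
python3 - <<'E'
from h import *
from scipy.spatial.transform import Rotation as R
st=arm.read_state();print(st['position'],st['eef_rot'],np.round(st['q'],3));print(R.from_euler('xyz',st['eef_rot']).as_matrix().round(3))
snap('scene','s11.png')
E
```

```text
[ 559.31931989 -153.10477657  323.786876  ] [-3.11763575 -1.05287191  1.54304246] [ 0.842  0.634 -0.394  1.488 -0.673  1.625  0.608]
[[ 0.014  1.     0.   ]
 [ 0.495 -0.007  0.869]
 [ 0.869 -0.012 -0.495]]
```

View pics/s11.png

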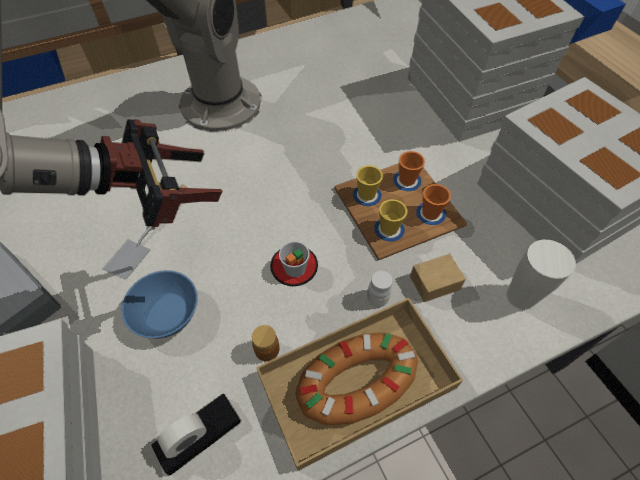

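step_arm:
  xyz:
    - [-0.038,0.0064,-0.0164]
    - [-0.038,0.0064,-0.0164]
    - [-0.038,0.0064,-0.0164]
    - [-0.038,0.0064,-0.0164]
    - [-0.038,0.0064,-0.0164]
    - [0,0,0]
    - [0,0,0]
    - [0,0,0]
    - [0,0,0]
  rot:
    - [0,0,0]
    - [0,0,0]
    - [0,0,0]
    - [0,0,0]
    - [0,0,0]
    - [0,0,0]
    - [0,0.131,0]
    - [0,0.131,0]
    - [0,0,0]

```text
time_s: 39.15
position: [591.9, -315.1, 201.9]
eef_rot: [-3.114, -1.313, 1.545]
contact_force: [-1.1, -0.5, -1.6]
width: 87.9
```

```bash
cat > rd.py <<'E'
from h import *
from scipy.spatial.transform import Rotation as R
st=arm.read_state();M=R.from_euler('xyz',st['eef_rot']).as_matrix()
print(st['position'].round(1),'grasp',(st['position']-19*M[:,2]).round(1),st['eef_rot'].round(3),np.round(st['q'],3),st['width'].round(1),st['time_s'],st['contact_force'].round(1));print(M.round(3))
E
python3 rd.py
```

```text
Traceback (most recent call last):
  File "rd.py", line 4, in <module>
    print(st['position'].round(1),'grasp',(st['position']-19*M[:,2]).round(1),st['eef_rot'].round(3),np.round(st['q'],3),st['width'].round(1),st['time_s'],st['contact_force'].round(1));print(M.round(3))
                                                                                                                         ^^^^^^^^^^^^^^^^^
AttributeError: 'float' object has no attribute 'round'
```

```bash
sed -i "s/st\['width'\].round(1)/round(st['width'],1)/" rd.py; python3 rd.py
```

```text
[ 591.9 -315.1  201.9] grasp [ 592.  -333.5  206.8] [-3.114 -1.313  1.545] [ 0.929  1.097 -0.377  1.062 -0.661  1.887  0.675] 87.9 39.15 [-1.1 -0.5 -1.6]
[[ 0.007  1.    -0.002]
 [ 0.254  0.     0.967]
 [ 0.967 -0.007 -0.254]]
```

step_arm:
  xyz:
    - [0,0,0]
    - [0,0,0]
    - [0,0,0]
    - [0,0,0]
    - [0,0,0]
    - [0,0,0]
    - [0,0,0]
    - [0,0,0]
    - [0,0,0]
    - [0,0,0]
    - [0,0,0]
    - [0,0,0]
    - [0,0,0]
    - [0,0,0]
    - [0,0,0]
    - [0,0,0]
    - [0,0,0]
    - [0,0,0]
    - [0,0,0]
    - [0,0,0]
  rot:
    - [0,0,0.144]
    - [0,0,0.144]
    - [0,0,0.144]
    - [0,0,0.144]
    - [0,0,0.144]
    - [0,0,0.144]
    - [0,0,0.144]
    - [0,0,0.144]
    - [0,0,0.144]
    - [0,0,0.144]
    - [0,0,0.144]
    - [0,0,0.144]
    - [0,0,0.144]
    - [0,0,0.144]
    - [0,0,0.144]
    - [0,0,0.144]
    - [0,0,0.144]
    - [0,0,0.144]
    - [0,0,0.144]
    - [0,0,0.144]

```text
time_s: 41.15
position: [594.2, -314.7, 208.9]
eef_rot: [-2.391, 1.201, -0.784]
contact_force: [-0.1, 0.4, -0.2]
width: 88.1
```

```bash
python3 rd.py; python3 -c "
from h import *
snap('scene','s12.png')"
```

```text
[ 594.2 -314.7  208.9] grasp [ 594.2 -333.1  213.9] [-2.391  1.201 -0.784] [ 0.885  1.074 -0.285  1.065 -0.718  1.909 -2.17 ] 88.1 41.15 [-0.1  0.4 -0.2]
[[ 0.256 -0.967 -0.001]
 [-0.256 -0.069  0.964]
 [-0.932 -0.247 -0.265]]
```

View pics/s12.png

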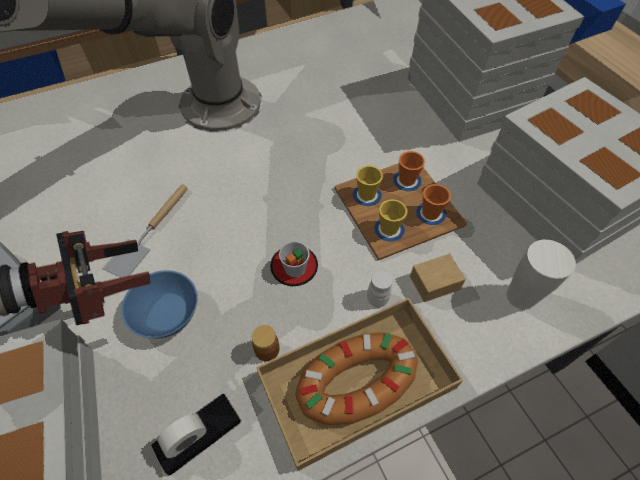

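step_arm:
  xyz:
    - [0,0,0]
    - [0,0,0]
    - [0,0,0]
    - [0,0,0]
    - [0,0,0]
    - [0,0,0]
    - [0,0,0]
    - [0,0,0]
    - [0,0,0]
    - [0,0,0]
    - [0,0,0]
    - [0,0,0]
    - [0,0,0]
    - [0,0,0]
    - [0,0,0]
    - [0,0,0]
    - [0,0,0]
    - [0,0,0]
    - [0,0,0]
    - [0,0,0]
  rot:
    - [0,0,-0.144]
    - [0,0,-0.144]
    - [0,0,-0.144]
    - [0,0,-0.144]
    - [0,0,-0.144]
    - [0,0,-0.144]
    - [0,0,-0.144]
    - [0,0,-0.144]
    - [0,0,-0.144]
    - [0,0,-0.144]
    - [0,0,-0.144]
    - [0,0,-0.144]
    - [0,0,-0.144]
    - [0,0,-0.144]
    - [0,0,-0.144]
    - [0,0,-0.144]
    - [0,0,-0.144]
    - [0,0,-0.144]
    - [0,0,-0.144]
    - [0,0,-0.144]

```text
time_s: 43.2
position: [594.0, -315.4, 207.8]
eef_rot: [3.103, -1.303, 1.611]
contact_force: [0.2, 1.1, 0.1]
width: 88.0
```

```bash
python3 rd.py
```

```text
[ 594.  -315.4  207.8] grasp [ 594.  -333.7  212.8] [ 3.103 -1.303  1.611] [ 1.164  1.254 -0.997  1.033 -0.235  1.783  0.378] 88.0 43.2 [0.2 1.1 0.1]
[[-0.011  1.    -0.   ]
 [ 0.265  0.003  0.964]
 [ 0.964  0.01  -0.265]]
```

step_arm:
  xyz:
    - [0.04,0,0]
    - [0.045,0,0]
    - [0.045,0,0]
    - [0,0,0]
    - [0,0,0]
    - [0,0,0]
    - [0,0,0]
    - [0,0,0]
    - [0,0,0]
    - [0,0,0]
    - [0,0,0]
    - [0,0,0]
    - [0,0,0]
    - [0,0,0]
  rot:
    - [0,0,0]
    - [0,0,0]
    - [0,0,0]
    - [0,-0.131,0]
    - [0,-0.131,0]
    - [0,-0.131,0]
    - [0,-0.131,0]
    - [0,-0.131,0]
    - [0,-0.131,0]
    - [0,-0.131,0]
    - [0,-0.131,0]
    - [0,-0.131,0]
    - [0,-0.131,0]
    - [0,0,0]

```text
time_s: 44.6
position: [594.7, -275.2, 336.3]
eef_rot: [3.135, 0.007, 1.584]
contact_force: [0.1, 1.0, -0.1]
width: 88.0
```

```bash
python3 rd.py
```

```text
[ 594.7 -275.2  336.3] grasp [ 594.6 -275.1  355.3] [3.135 0.007 1.584] [ 0.919  0.491 -0.867  1.423  0.381  1.39   0.059] 88.0 44.6 [ 0.1  1.  -0.1]
[[-0.013  1.     0.007]
 [ 1.     0.013 -0.007]
 [-0.007  0.007 -1.   ]]
```

step_arm:
  xyz:
    - [0.047,0.002,0]
    - [0.047,0.002,0]
    - [0.047,0.002,0]
    - [0.047,0.002,0]
    - [0.047,0.002,0]
    - [0.047,0.002,0]
    - [0,0,0]
    - [0,0,0]
    - [0,0,0]
    - [0,0,0]
    - [0,0,0]
    - [0,0,0]
    - [0,0,0]
    - [0,0,0]
    - [0,0,0]
    - [0,0,0]
  rot:
    - [0,0,0]
    - [0,0,0]
    - [0,0,0]
    - [0,0,0]
    - [0,0,0]
    - [0,0,0]
    - [0,-0.131,0]
    - [0,-0.131,0]
    - [0,-0.131,0]
    - [0,-0.131,0]
    - [0,-0.131,0]
    - [0,-0.131,0]
    - [0,-0.131,0]
    - [0,-0.131,0]
    - [0,0,0]
    - [0,0,0]

```text
time_s: 46.2
position: [605.1, -0.5, 331.2]
eef_rot: [-3.139, 1.045, 1.572]
contact_force: [0.4, -0.1, 0.2]
width: 87.7
```

```bash
python3 rd.py;python3 -c "
from h import *
snap('scene','s13.png');snap('wrist','w13.png')"
```

```text
[ 6.051e+02 -5.000e-01  3.312e+02] grasp [605.1  15.9 340.7] [-3.139  1.045  1.572] [-0.12   0.6   -0.612  1.587  1.04   1.901 -0.893] 87.7 46.2 [ 0.4 -0.1  0.2]
[[-0.001  1.    -0.001]
 [ 0.502 -0.    -0.865]
 [-0.865 -0.001 -0.502]]
```

View pics/s13.png

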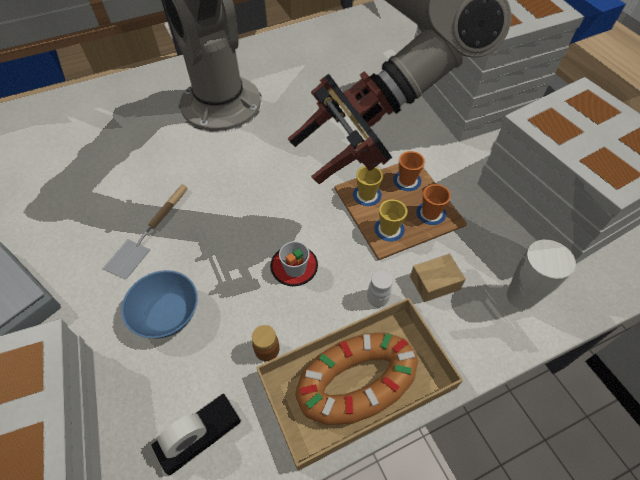

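View pics/w13.png

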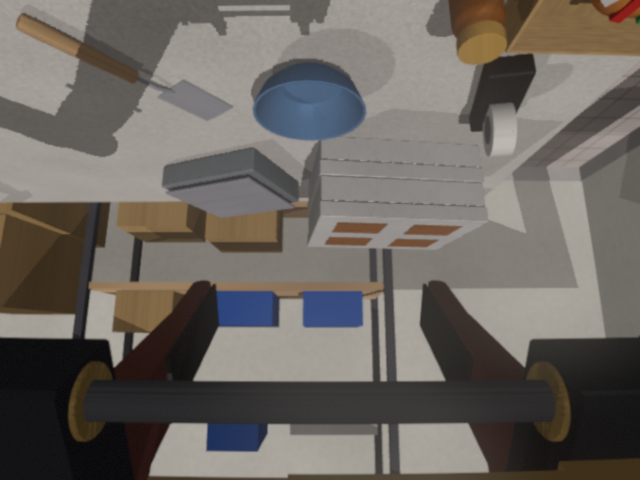

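step_arm:
  xyz:
    - [0,0,0]
    - [0,0,0]
    - [0,0,0]
    - [0,0,0]
    - [0,0,0]
    - [0,0,0]
    - [0,0,0]
  rot:
    - [-0.113,0,-0.0657]
    - [-0.113,0,-0.0657]
    - [-0.113,0,-0.0657]
    - [-0.113,0,-0.0657]
    - [-0.113,0,-0.0657]
    - [-0.113,0,-0.0657]
    - [0,0,0]

```text
time_s: 47.0
position: [603.0, -4.2, 333.3]
eef_rot: [-3.137, 1.05, 2.357]
contact_force: [0.3, -0.3, -0.1]
width: 87.7
```

```bash
python3 rd.py;python3 - <<'E'
from h import *
c=snap('wrist','w14.png')
E
```

```text
[603.   -4.2 333.3] grasp [591.4   7.5 342.8] [-3.137  1.05   2.357] [ 0.077  0.26  -0.775  2.099  1.365  1.282 -0.648] 87.7 47.0 [ 0.3 -0.3 -0.1]
[[-0.352  0.71   0.61 ]
 [ 0.352  0.705 -0.616]
 [-0.867 -0.002 -0.498]]
```

View pics/w14.png

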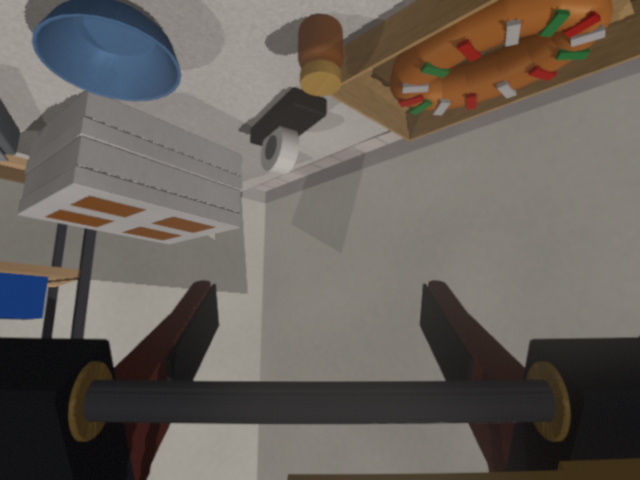

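```bash
python3 - <<'E'
from h import *
c=eyes.camera('top');s=eyes.camera('scene')
print(onz(s,255+195.5/5,225+146/5,65), onz(c,295+607/5-80,215+156/5,65))
# two-view triangulation check on height
o1,d1=ray(s,255+195.5/5,225+146/5);o2,d2=ray(c,295+607/5-80,215+156/5)
A=np.c_[d1,-d2];t=np.linalg.lstsq(A,o2-o1,rcond=None)[0];print(o1+d1*t[0],o2+d2*t[1])
E
```

```text
[614.3563854  -33.36651303  65.        ] [610.63395595 -34.37881324  65.        ]
[612.09733874 -32.54653122  61.19985066] [611.25539443 -34.68973601  61.23790246]
```

step_arm:
  xyz:
    - [0.0389,-0.0025,0.0139]
    - [0.0389,-0.0025,0.0139]
    - [0.0389,-0.0025,0.0139]
    - [0.0389,-0.0025,0.0139]
    - [0.0389,-0.0025,0.0139]
    - [0.0389,-0.0025,0.0139]
    - [0,0,0]
    - [0,0,0]
    - [0,0,0]
  rot:
    - [0,0,0]
    - [0,0,0]
    - [0,0,0]
    - [0,0,0]
    - [0,0,0]
    - [0,0,0]
    - [0,0,0]
    - [0,0,0]
    - [0,0,0]

```text
time_s: 48.05
position: [563.8, 20.4, 89.6]
eef_rot: [3.14, 1.049, 2.352]
contact_force: [-0.1, 0.6, 0.1]
width: 88.0
```

```bash
python3 rd.py;python3 - <<'E'
from h import *
c=snap('wrist','w15.png');snap('scene','s15.png')
E
```

```text
[563.8  20.4  89.6] grasp [552.2  32.   99.1] [3.14  1.049 2.352] [-0.141  0.749 -0.678  2.26   1.642  1.467 -1.27 ] 88.0 48.05 [-0.1  0.6  0.1]
[[-0.351  0.709  0.612]
 [ 0.354  0.705 -0.614]
 [-0.867  0.001 -0.498]]
```

View pics/w15.png

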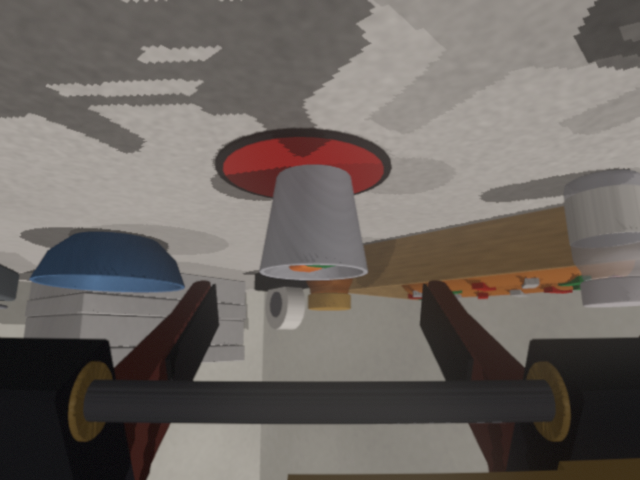

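View pics/s15.png

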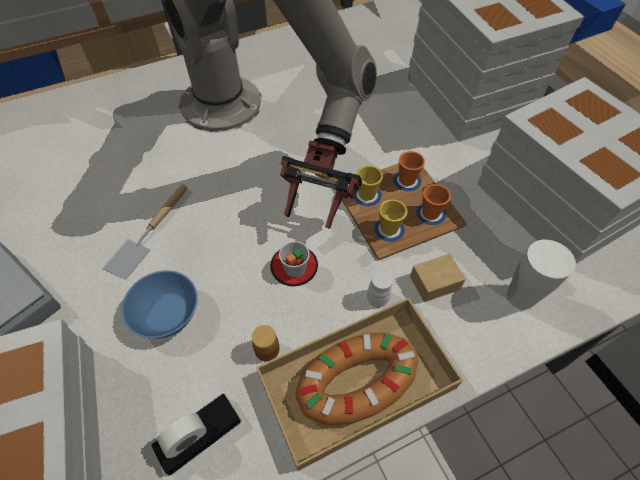

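step_arm:
  xyz:
    - [0,-0.0045,0.02]
    - [0,0,0.03]
    - [0,0,0.025]
    - [0,0,0.015]
    - [0,0,0.01]
    - [0,0,0]
    - [0,0,0]
    - [0,0,0]
  rot:
    - [0,0,0]
    - [0,0,0]
    - [0,0,0]
    - [0,0,0]
    - [0,0,0]
    - [0,0,0]
    - [0,0,0]
    - [0,0,0]

```text
time_s: 48.95
position: [620.1, -43.5, 37.8]
eef_rot: [-3.138, 1.047, 2.36]
contact_force: [-0.1, 0.3, 0.8]
width: 88.0
```

```bash
python3 rd.py;python3 sc.py s16.png 300 230 70 330 250 70; python3 - <<'E'
from h import *
c=snap('wrist','w16.png')
E
```

```text
[620.1 -43.5  37.8] grasp [608.5 -31.9  47.3] [-3.138  1.047  2.36 ] [-0.038  0.849 -0.563  2.205  1.85   1.388 -1.263] 88.0 48.95 [-0.1  0.3  0.8]
[[-0.355  0.707  0.612]
 [ 0.353  0.707 -0.613]
 [-0.866 -0.002 -0.501]]
[620.1 -43.7  37.6] [-3.137  1.047  2.36 ] [-0.5  0.2  0.8] 88.06797879348672 49.05
```

View pics/w16.png

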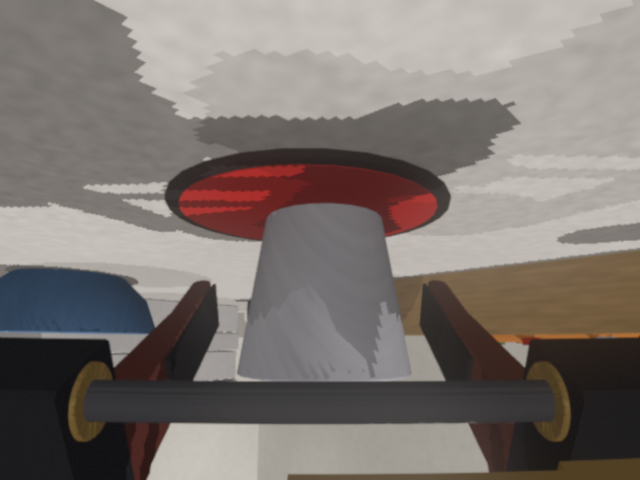

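View pics/s16.png

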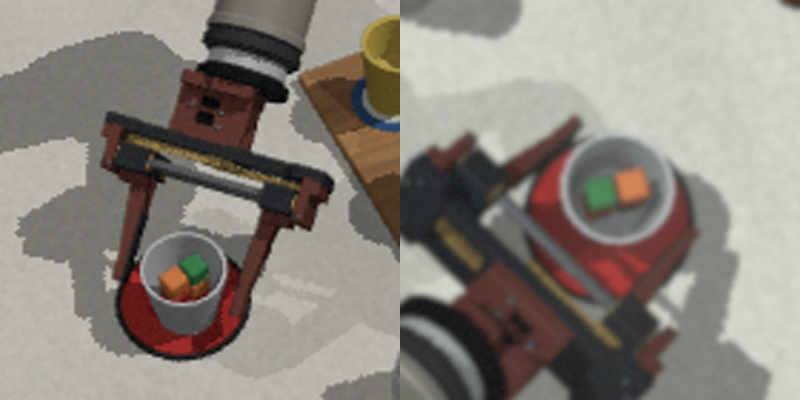

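step_arm:
  xyz:
    - [0,0.002,0]
    - [0,0,0]
    - [0,0,0]
    - [0,0,0]
    - [0,0,0]
    - [0,0,0]
    - [0,0,0]
    - [0,0,0]
  rot:
    - [0,0,0]
    - [0,0,0]
    - [0,0,0]
    - [0,0,0]
    - [0,0,0]
    - [0,0,0]
    - [0,0,0]
    - [0,0,0]
  hand: -1
  newtons: 40

```text
time_s: 49.9
position: [621.8, -43.2, 37.4]
eef_rot: [-3.137, 1.047, 2.359]
contact_force: [0.7, 0.6, 1.2]
width: 62.8
```

```bash
python3 rd.py;python3 sc.py s17.png 300 250 60 330 250 60
```

```text
[621.8 -43.2  37.4] grasp [610.2 -31.5  46.9] [-3.137  1.047  2.359] [-0.039  0.851 -0.562  2.2    1.849  1.388 -1.26 ] 62.8 49.9 [0.7 0.6 1.2]
[[-0.355  0.708  0.611]
 [ 0.353  0.706 -0.614]
 [-0.866 -0.002 -0.5  ]]
[621.8 -43.2  37.4] [-3.137  1.047  2.359] [-0.1  1.6  1.3] 62.17681291876012 50.0
```

View pics/s17.png

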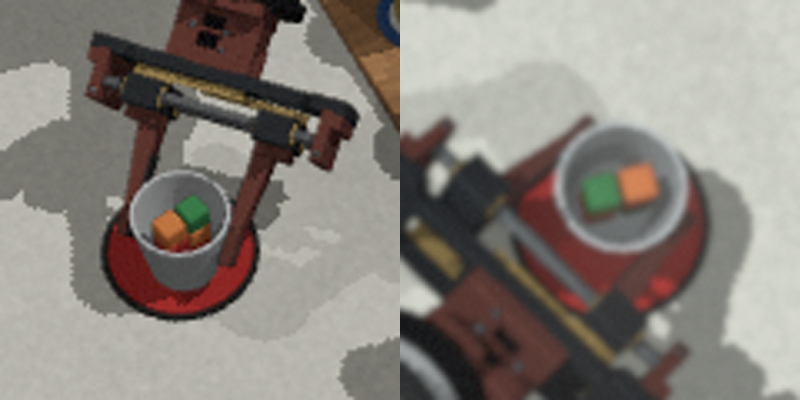

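step_arm:
  xyz:
    - [-0.017,0,-0.01]
    - [-0.0325,0,-0.0188]
    - [-0.0325,0,-0.0188]
    - [-0.0325,0,-0.0188]
    - [-0.016,0,-0.009]
    - [0,0,0]
    - [0,0,0]
  rot:
    - [0,0,0]
    - [0,0,0]
    - [0,0,0]
    - [0,0,0]
    - [0,0,0]
    - [0,0,0]
    - [0,0,0]

```text
time_s: 50.7
position: [621.3, -43.5, 187.1]
eef_rot: [-3.135, 1.046, 2.36]
contact_force: [0.9, -0.2, -2.2]
width: 62.6
```

step_arm:
  xyz:
    - [-0.007,-0.014,0.0116]
    - [-0.0134,-0.0279,0.0232]
    - [-0.0134,-0.0279,0.0232]
    - [-0.0134,-0.0279,0.0232]
    - [-0.0134,-0.0279,0.0232]
    - [-0.0134,-0.0279,0.0232]
    - [-0.0134,-0.0279,0.0232]
    - [-0.0134,-0.0279,0.0232]
    - [-0.007,-0.014,0.0116]
    - [0,0,0]
    - [0,0,0]
  rot:
    - [0,0,0]
    - [0,0,0]
    - [0,0,0]
    - [0,0,0]
    - [0,0,0]
    - [0,0,0]
    - [0,0,0]
    - [0,0,0]
    - [0,0,0]
    - [0,0,0]
    - [0,0,0]

```text
time_s: 51.8
position: [614.4, -352.2, 186.4]
eef_rot: [-3.135, 1.043, 2.361]
contact_force: [0.0, 0.4, -1.9]
width: 62.5
```

```bash
python3 rd.py;python3 sc.py s18.png 170 270 90 500 250 90
```

```text
[ 614.4 -352.2  186.4] grasp [ 602.8 -340.5  196. ] [-3.135  1.043  2.361] [ 0.556  0.457 -0.419  2.239  2.219  0.814 -0.99 ] 62.5 51.8 [ 0.   0.4 -1.9]
[[-0.358  0.708  0.609]
 [ 0.355  0.706 -0.613]
 [-0.864 -0.003 -0.504]]
[ 615.5 -350.6  187.4] [-3.136  1.044  2.362] [ 0.4 -0.  -2.5] 62.3220796002411 51.9
```

View pics/s18.png

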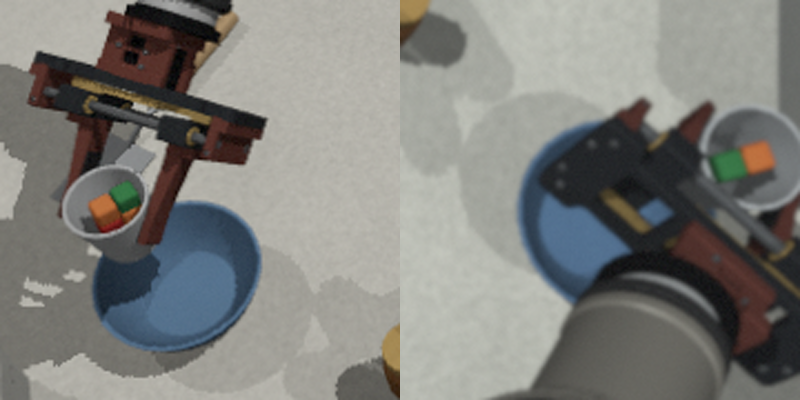

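step_arm:
  xyz:
    - [0.02,0,0.0117]
    - [0.02,0,0.0117]
    - [0.0187,0,0.0109]
    - [0,0,0]
    - [0,0,0]
  rot:
    - [0,0,0]
    - [0,0,0]
    - [0,0,0]
    - [0,0,0]
    - [0,0,0]

```text
time_s: 52.4
position: [615.9, -351.6, 120.7]
eef_rot: [-3.136, 1.046, 2.362]
contact_force: [0.1, -0.6, -1.3]
width: 62.5
```

step_arm:
  xyz:
    - [0,0,0]
    - [0,0,0]
    - [0,0,0]
    - [0,0,0]
    - [0,0,0]
    - [0,0,0]
    - [0,0,0]
    - [0,0,0]
    - [0,0,0]
    - [0,0,0]
    - [0,0,0]
    - [0,0,0]
    - [0,0,0]
  rot:
    - [0,0,-0.147]
    - [0,0,-0.147]
    - [0,0,-0.147]
    - [0,0,-0.147]
    - [0,0,-0.147]
    - [0,0,-0.147]
    - [0,0,-0.147]
    - [0,0,-0.147]
    - [0,0,-0.147]
    - [0,0,-0.147]
    - [0,0,-0.147]
    - [0,0,-0.147]
    - [0,0,-0.147]

```text
time_s: 53.7
position: [616.7, -352.1, 123.0]
eef_rot: [-2.12, -0.299, -2.178]
contact_force: [-0.2, 0.0, -1.4]
width: 62.7
```

```bash
python3 rd.py;python3 sc.py s19.png 170 270 90 500 250 90
```

```text
[ 616.7 -352.1  123. ] grasp [ 605.1 -340.4  132.5] [-2.12  -0.299 -2.178] [0.132 0.576 0.082 2.277 2.444 0.789 0.52 ] 62.7 53.7 [-0.2  0.  -1.4]
[[-0.545 -0.572  0.613]
 [-0.785  0.091 -0.613]
 [ 0.295 -0.815 -0.499]]
[ 616.8 -351.8  122.9] [-2.119 -0.296 -2.18 ] [ 0.9  0.3 -2.3] 62.27647206713348 53.8
```

View pics/s19.png

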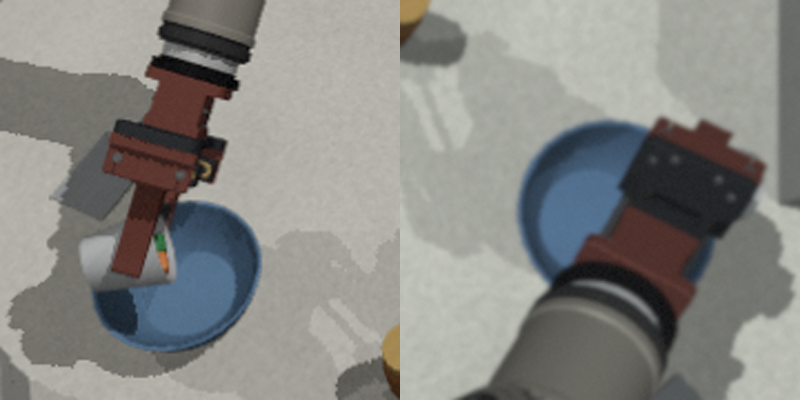

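step_arm:
  xyz:
    - [0,0,0]
    - [0,0,0]
    - [0,0,0]
    - [0,0,0]
    - [0,0,0]
    - [0,0,0]
  rot:
    - [0,0,-0.147]
    - [0,0,-0.147]
    - [0,0,-0.147]
    - [0,0,-0.147]
    - [0,0,-0.147]
    - [0,0,0]

```text
time_s: 54.4
position: [616.4, -352.0, 121.9]
eef_rot: [-2.452, -0.866, -1.611]
contact_force: [0.0, -0.3, -2.4]
width: 62.3
```

```bash
python3 rd.py;python3 sc.py s20.png 170 270 90 500 250 90
```

```text
[ 616.4 -352.   121.9] grasp [ 604.8 -340.4  131.4] [-2.452 -0.866 -1.611] [-0.041  0.602  0.293  2.288  2.52   0.732  1.099] 62.3 54.4 [ 0.  -0.3 -2.4]
[[-0.026 -0.79   0.612]
 [-0.647 -0.453 -0.613]
 [ 0.762 -0.412 -0.5  ]]
[ 616.  -352.5  121.7] [-2.449 -0.864 -1.616] [ 0.5  0.3 -2.5] 62.745508919697826 54.5
```

View pics/s20.png

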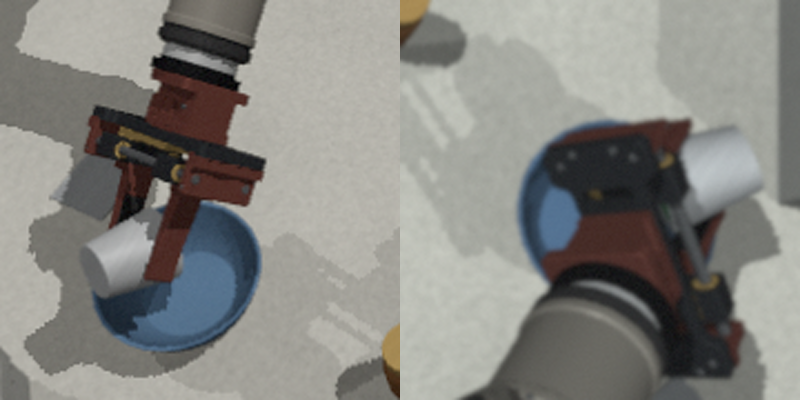

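step_arm:
  xyz:
    - [0,0,0]
    - [0,0,0]
    - [0,0,0]
    - [0,0,0]
    - [0,0,0]
    - [0,0,0]
    - [0,0,0]
    - [0,0,0]
  rot:
    - [0,0,-0.147]
    - [0,0,-0.147]
    - [0,0,-0.147]
    - [0,0.13,0]
    - [0,0.13,0]
    - [0,0,0]
    - [0,0,0]
    - [0,0,0]

```text
time_s: 55.3
position: [615.9, -354.0, 122.9]
eef_rot: [-2.959, -1.302, -0.992]
contact_force: [0.6, -0.7, -1.3]
width: 62.8
```

```bash
python3 rd.py;python3 sc.py s21.png 170 270 90 500 250 90
```

```text
[ 615.9 -354.   122.9] grasp [ 603.1 -340.8  127.8] [-2.959 -1.302 -0.992] [-0.175  0.821  0.385  2.337  2.508  1.116  1.302] 62.8 55.3 [ 0.6 -0.7 -1.3]
[[ 0.145 -0.728  0.67 ]
 [-0.223 -0.684 -0.694]
 [ 0.964 -0.048 -0.261]]
[ 616.1 -354.   123.7] [-2.956 -1.304 -0.995] [0.7 0.2 0.2] 62.9519775185249 55.4
```

View pics/s21.png

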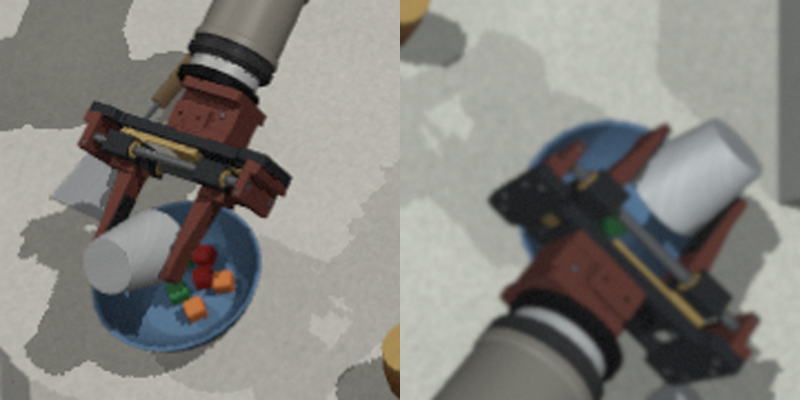

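step_arm:
  xyz:
    - [0,0,0]
    - [0,0,0]
    - [0,0,0]
    - [0,0,0]
    - [0,0,0]
    - [0,0,0]
    - [0,0,0]
    - [0,0,0]
    - [0,0,0]
  rot:
    - [0,0.1,0.0]
    - [0,0,0.12]
    - [0,0,-0.12]
    - [0,0,0.12]
    - [0,0,-0.12]
    - [0,0,0.12]
    - [0,0,-0.12]
    - [0,0,0]
    - [0,0,0]

```text
time_s: 56.3
position: [616.0, -353.3, 122.6]
eef_rot: [-2.849, -1.4, -1.103]
contact_force: [0.0, -0.3, -1.2]
width: 62.7
```

```bash
python3 rd.py;python3 - <<'E'
from h import *
c=eyes.camera('scene')['pixels'][270:340,120:200]
cv2.imwrite('pics/b1.png',cv2.resize(c,(640,560),interpolation=cv2.INTER_CUBIC)[:,:,::-1])
E
```

```text
[ 616.  -353.3  122.6] grasp [ 603.  -339.7  125.7] [-2.849 -1.4   -1.103] [-0.185  0.909  0.371  2.333  2.457  1.265  1.254] 62.7 56.3 [ 0.  -0.3 -1.2]
[[ 0.076 -0.727  0.683]
 [-0.151 -0.685 -0.712]
 [ 0.986 -0.049 -0.162]]
```

View pics/b1.png

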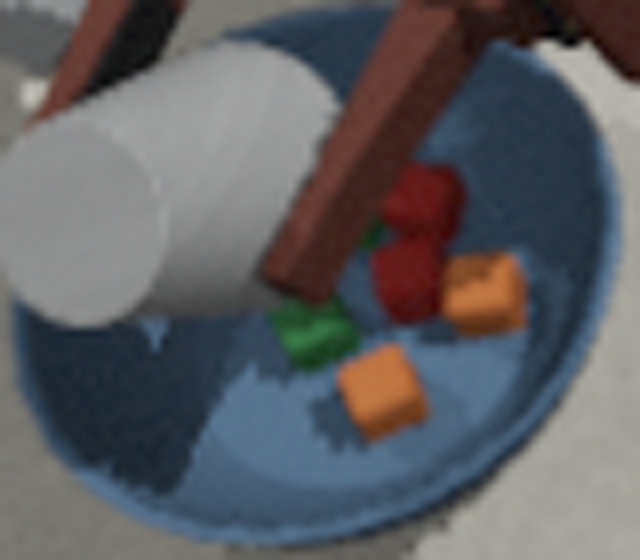

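step_arm:
  xyz:
    - [0.03,-0.0015,-0.005]
    - [0.04,-0.002,-0.0065]
    - [0,0,0]
    - [0,0,0]
    - [0,0,0]
    - [0,0,0]
    - [0,0,0]
    - [0,0,0]
    - [0,0,0]
    - [0,0,0]
    - [0,0,0]
    - [0,0,0]
    - [0,0,0]
    - [0,0,0]
    - [0,0,0]
  rot:
    - [0,0,0]
    - [0,0,0]
    - [0,-0.12,0]
    - [0,-0.12,0]
    - [0,-0.12,0]
    - [0,0,0.147]
    - [0,0,0.147]
    - [0,0,0.147]
    - [0,0,0.147]
    - [0,0,0.147]
    - [0,0,0.147]
    - [0,0,0.147]
    - [0,0,0.147]
    - [0,0,0.147]
    - [0,0,0.147]

```text
time_s: 57.85
position: [615.1, -353.4, 192.6]
eef_rot: [-2.095, -0.036, -2.339]
contact_force: [0.2, -0.3, -0.3]
width: 62.8
```

step_arm:
  xyz:
    - [0,0,0]
    - [0,0,0]
    - [0,0,0]
    - [0,0,0]
    - [0,0,0]
    - [0,0,0]
    - [0,0,0]
    - [0,0,0]
    - [0,0,0]
    - [0,0,0]
    - [0,0,0]
    - [0,0,0]
    - [0,0,0]
  rot:
    - [0,0,0.147]
    - [0,0,0.147]
    - [0,0,0.147]
    - [0,0,0.147]
    - [0,0,0.147]
    - [0,0,0.147]
    - [0,0,0.147]
    - [0,0,0.147]
    - [0,0,0.147]
    - [0,0,0.147]
    - [0,0,0.147]
    - [0,0,0]
    - [0,0,0]

```text
time_s: 59.15
position: [615.2, -353.5, 192.4]
eef_rot: [-3.131, 1.047, 2.365]
contact_force: [-0.5, 0.1, -2.1]
width: 62.8
```

```bash
python3 rd.py;python3 sc.py s22.png 170 270 90 500 250 90; python3 - <<'E'
from h import *
from scipy.spatial.transform import Rotation as R
M=R.from_euler('xyz',arm.read_state()['eef_rot']).as_matrix(); T=R.from_euler('xyz',[-3.137,1.047,2.359]).as_matrix()
print('rotvec tool', R.from_matrix(M.T@T).as_rotvec())
E
```

```text
[ 615.2 -353.5  192.4] grasp [ 603.7 -341.8  201.9] [-3.131  1.047  2.365] [ 0.42   0.428 -0.256  2.245  2.237  0.76  -1.049] 62.8 59.15 [-0.5  0.1 -2.1]
[[-0.357  0.708  0.61 ]
 [ 0.351  0.707 -0.615]
 [-0.866 -0.005 -0.5  ]]
[ 615.5 -353.1  192.3] [-3.132  1.047  2.364] [-0.1 -0.2 -0.7] 62.41944410735601 59.25
rotvec tool [-7.74321959e-04  2.43285302e-05  2.56139174e-03]
```

View pics/s22.png

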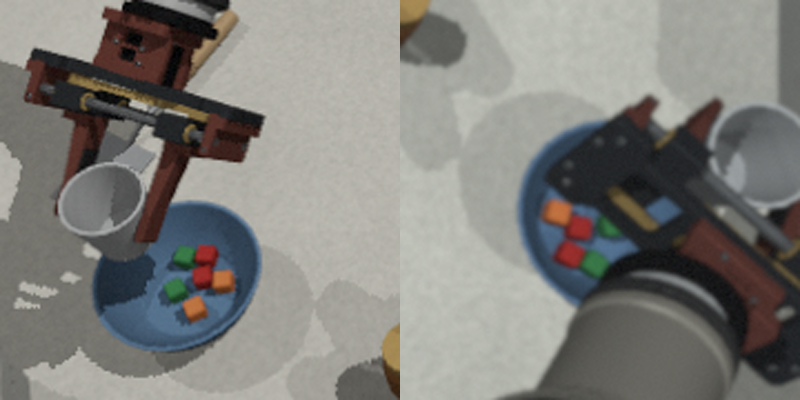

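step_arm:
  xyz:
    - [0.0068,0.0137,-0.012]
    - [0.0136,0.0273,-0.0239]
    - [0.0136,0.0273,-0.0239]
    - [0.0136,0.0273,-0.0239]
    - [0.0136,0.0273,-0.0239]
    - [0.0136,0.0273,-0.0239]
    - [0.0136,0.0273,-0.0239]
    - [0.0136,0.0273,-0.0239]
    - [0.0068,0.0137,-0.012]
    - [0,0,0]
    - [0,0,0]
    - [0,0,0]
  rot:
    - [0,0,0]
    - [0,0,0]
    - [0,0,0]
    - [0,0,0]
    - [0,0,0]
    - [0,0,0]
    - [0,0,0]
    - [0,0,0]
    - [0,0,0]
    - [0,0,0]
    - [0,0,0]
    - [0,0,0]

```text
time_s: 60.45
position: [614.7, -44.6, 193.1]
eef_rot: [-3.133, 1.048, 2.36]
contact_force: [-0.1, -1.4, -1.9]
width: 62.8
```

```bash
python3 rd.py; python3 - <<'E'
from h import *
snap('wrist','w23.png')
c=eyes.camera('top')
for q in blobs(c,(0,120,40),(5,255,255),200,roi=(270,200,390,310)): print(cv2.boundingRect(q))
E
```

```text
[614.7 -44.6 193.1] grasp [603.2 -32.9 202.6] [-3.133  1.048  2.36 ] [-0.099  0.465 -0.496  2.22   1.597  1.196 -0.981] 62.8 60.45 [-0.1 -1.4 -1.9]
[[-0.355  0.709  0.609]
 [ 0.352  0.705 -0.616]
 [-0.866 -0.004 -0.5  ]]
(305, 251, 29, 30)
(309, 233, 46, 39)
```

View pics/w23.png

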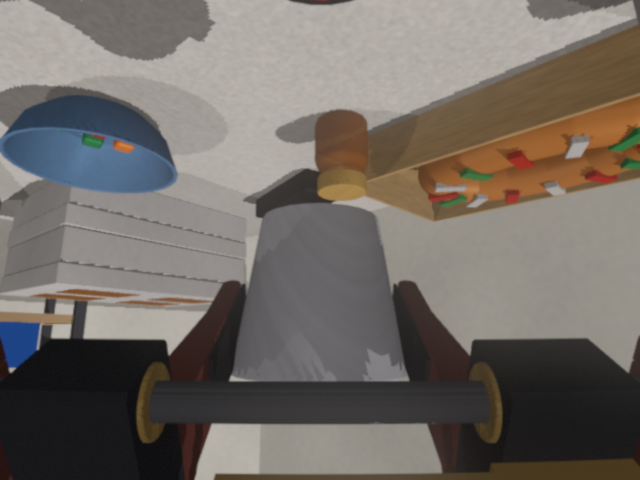

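step_arm:
  xyz:
    - [0.02,0,0.0115]
    - [0.034,0,0.0196]
    - [0.034,0,0.0196]
    - [0.024,0,0.0139]
    - [0.013,0,0.0075]
    - [0.0035,0,0.002]
    - [0,0,0]
    - [0,0,0]
    - [0,0,0]
  rot:
    - [0,0,0]
    - [0,0,0]
    - [0,0,0]
    - [0,0,0]
    - [0,0,0]
    - [0,0,0]
    - [0,0,0]
    - [0,0,0]
    - [0,0,0]

```text
time_s: 61.45
position: [615.3, -43.1, 46.0]
eef_rot: [-3.139, 1.048, 2.356]
contact_force: [-0.1, -0.1, -1.2]
width: 63.0
```

```bash
python3 rd.py; python3 - <<'E'
from h import *
snap('wrist','w24.png')
E
```

```text
[615.3 -43.1  46. ] grasp [603.6 -31.4  55.5] [-3.139  1.048  2.356] [-0.152  0.794 -0.434  2.223  1.808  1.295 -1.3  ] 63.0 61.45 [-0.1 -0.1 -1.2]
[[-0.353  0.708  0.611]
 [ 0.353  0.706 -0.614]
 [-0.866 -0.001 -0.499]]
```

View pics/w24.png

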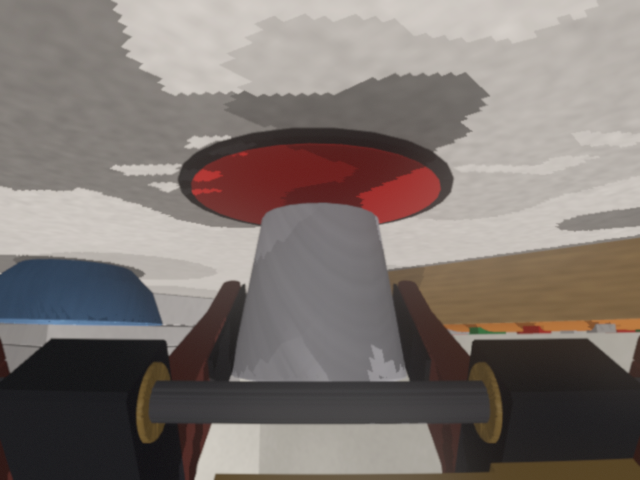

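step_arm:
  xyz:
    - [0.0026,0,0.0015]
    - [0.0026,0,0.0015]
    - [0.001,0,0.0006]
    - [0,0,0]
    - [0,0,0]
  rot:
    - [0,0,0]
    - [0,0,0]
    - [0,0,0]
    - [0,0,0]
    - [0,0,0]

```text
time_s: 62.0
position: [614.7, -43.0, 37.5]
eef_rot: [-3.136, 1.047, 2.36]
contact_force: [0.9, -0.2, -0.9]
width: 62.7
```

step_arm:
  xyz:
    - [0.0008,0,0.0005]
    - [0,0,0]
    - [0,0,0]
  rot:
    - [0,0,0]
    - [0,0,0]
    - [0,0,0]

```text
time_s: 62.3
position: [615.0, -43.2, 37.4]
eef_rot: [-3.137, 1.049, 2.359]
contact_force: [-1.3, 1.3, 5.1]
width: 62.7
```

Contact (5 N). Check position, then release and back out along the tool axis.

step_arm:
  xyz:
    - [0,0,0]
    - [0,0,0]
    - [0,0,0]
    - [0,0,0]
    - [0,0,0]
    - [0,0,0]
  rot:
    - [0,0,0]
    - [0,0,0]
    - [0,0,0]
    - [0,0,0]
    - [0,0,0]
    - [0,0,0]
  hand: 1

```text
time_s: 62.9
position: [614.7, -43.0, 36.5]
eef_rot: [-3.136, 1.047, 2.36]
contact_force: [-0.1, -1.5, -0.3]
width: 87.9
```

step_arm:
  xyz:
    - [0,0,-0.015]
    - [0,0,-0.03]
    - [0,0,-0.04]
    - [0,0,-0.04]
    - [-0.02,0,-0.03]
    - [-0.04,0,-0.02]
    - [-0.04,0,-0.02]
    - [0,0,0]
    - [0,0,0]
    - [0,0,0]
  rot:
    - [0,0,0]
    - [0,0,0]
    - [0,0,0]
    - [0,0,0]
    - [0,0,0]
    - [0,0,0]
    - [0,0,0]
    - [0,0,0]
    - [0,0,0]
    - [0,0,0]

```text
time_s: 63.9
position: [530.4, 41.3, 219.8]
eef_rot: [-3.133, 1.046, 2.363]
contact_force: [0.1, -0.7, -0.9]
width: 88.1
```

```bash
python3 rd.py; python3 - <<'E'
from h import *
snap('scene','s25.png');c=snap('top','t25.png')
q=blobs(c,(100,60,20),(125,255,255),2000,roi=(430,190,570,320))
for k in q: print('bowl',hullz(c,k,50))
cv2.imwrite('pics/c25.png',cv2.resize(c['pixels'][205:295,285:375],(540,540),interpolation=cv2.INTER_CUBIC)[:,:,::-1])
E
```

```text
[530.4  41.3 219.8] grasp [518.9  52.9 229.4] [-3.133  1.046  2.363] [-0.24   0.396 -0.649  2.27   1.365  1.356 -1.02 ] 88.1 63.9 [ 0.1 -0.7 -0.9]
[[-0.356  0.708  0.61 ]
 [ 0.352  0.706 -0.614]
 [-0.866 -0.004 -0.501]]
bowl (array([ 590.44852072, -328.4621269 ]), np.float64(76.07888802812805))
```

View pics/s25.png

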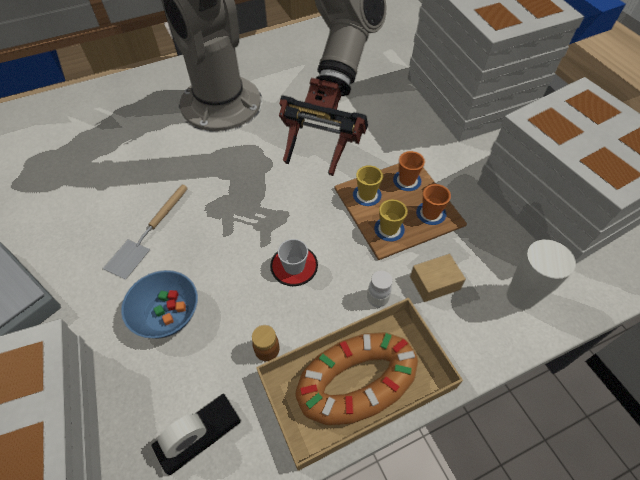

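View pics/t25.png

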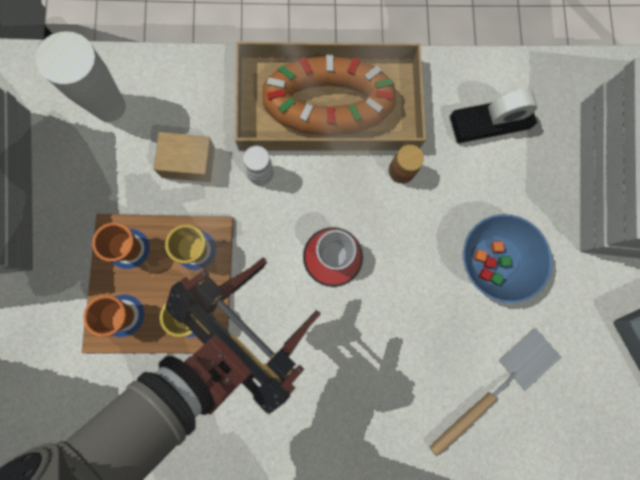

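View pics/c25.png

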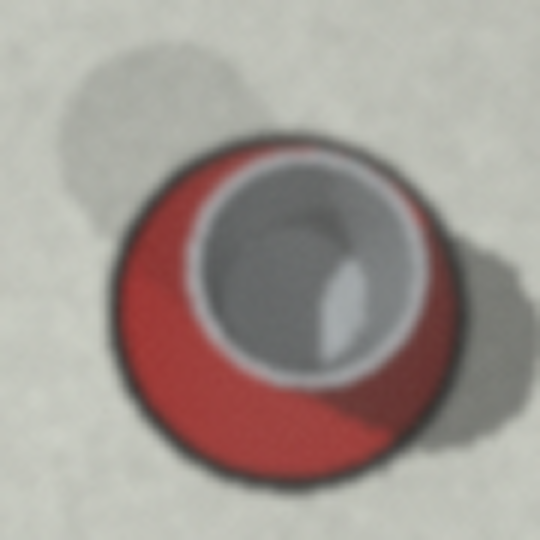

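```bash
python3 - <<'E'
from h import *
c=eyes.camera('top')
h=cv2.cvtColor(c['pixels'],cv2.COLOR_RGB2HSV); H,S,V=cv2.split(h)
m=((S>110)&~((H>90)&(H<130))).astype(np.uint8); z=np.zeros_like(m); z[220:300,465:550]=m[220:300,465:550]
cs,_=cv2.findContours(z,cv2.RETR_EXTERNAL,cv2.CHAIN_APPROX_NONE)
for q in cs:
    x,y,w,hh=cv2.boundingRect(q)
    print((x,y,w,hh),max(np.linalg.norm(onz(c,*p,15)[:2]-[590.5,-328.5]) for p in q.reshape(-1,2)).round(1))
print('cup',onz(c,285+308/6,205+268/6,65)[:2],'mat',onz(c,285+290/6,205+312/6,3)[:2])
R={'A':(504.5,329.2),'B':(501,214.4),'C':(620,325.5),'D':(616,211)}
for lo,hi,n in (((8,100,70),(15,255,255),'or'),((18,80,60),(32,255,255),'ye')):
    for q in blobs(c,lo,hi,250,roi=(80,215,210,340)):
        p=hullz(c,q,84); print(n,p, {k:round(float(np.hypot(*(p[0]-v))),1) for k,v in R.items()})
E
```

```text
(492, 273, 12, 12) 43.0
(499, 256, 13, 11) 22.9
(474, 250, 23, 30) 46.6
(492, 242, 12, 10) 33.8
cup [604.76692361 -34.12308736] mat [601.21363409 -33.47896117]
or (array([558.08719098, 261.4712358 ]), np.float64(121.08993241598294)) {'A': 86.4, 'B': 74.0, 'C': 89.1, 'D': 76.8}
ye (array([498.28708965, 218.14576267]), np.float64(29.846800706939238)) {'A': 111.2, 'B': 4.6, 'C': 162.3, 'D': 117.9}
ye (array([614.14867951, 210.65584461]), np.float64(33.09569870023004)) {'A': 161.5, 'B': 113.2, 'C': 115.0, 'D': 1.9}
```

```bash
python3 -c "
from rig import arm
print(arm.sign_off())"
```

```text
the job is handed in; nothing more can be done
None
```

I finished the job and handed it in at about 64 s of the 200 s limit. No verdict came back. All four tubs were there; both pairs came apart cleanly and stand upright on a paper round each. The six fruit cubes are in the bowl, and the empty cup is back upright on its mat.

Last checks from the camera images:
- **Tubs:** the two yellow tubs measured about 2 and 5 mm from their round centres. My check on the two orange ones failed because their colour merged with the board. Those two rest on the pictures and the release positions, which were within about 1–2 mm.
- **Cubes:** all six lie within 47 mm of the bowl's centre.
- **Bowl:** it was knocked about 45 mm aside during the run, so I measured it again before pouring. It stands flat and did not move afterwards.
- **Cup:** about 4 mm from the mat's centre.
- **Other items:** the jar, sprinkles pot and gift box look unmoved, and the gripper is clear of everything.

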